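# Open the reserve oxygen cylinder with the ratchet wrench

### The arm

A 6-joint arm with a two-finger parallel gripper is mounted at the origin on the work surface. World frame = base frame: x ahead of the robot, y to its left, z up, the work surface at z = 0. Lengths are in m, angles in rad, forces in N, time in s.
With the tool pointing down it reaches from about 0.375 to 0.9 m from the base axis. Payload 3.1 kg.
Tool frame: the origin (TCP) lies midway between the tips of the shut fingers; the grasp point (between the pads) lies 19 mm behind it (grip_depth is the distance from the TCP to the grasp point, in m); y points along the fingers, z is the direction in which the jaws open and shut, and the axes are right-handed (so a half turn about y gives the same grasp; the last joint's range is limited). The gripper opens to 85 mm and grips with 20 to 120 N. Pads are 22 mm wide; open, the fingers measure 114 mm over their backs; the gripper's body (76 mm by 85 mm) begins 54 mm behind the grasp point. The pads swing forward as they close: fully open they stand 13 mm farther back than shut.
Start: joints at [1.127, 0.527, 1.433, -0, 1.181, -0.178], TCP at [0.164, 0.603, 0.231] pointing down, gripper open.
Joint ranges: [-3.08, 3.08], [-0.75, 2.2], [0.22, 2.44], [-1.43, 4.57], [0, 2.65], [-2.85, 2.85]. Speed limits (rad/s): [2.79, 2.79, 3.14, 3.14, 3.14, 3.14].

### API

Orientations are given as a unit quaternion [x, y, z, w].
In Python, from station import sense, snapshot, camera_model, sign_off, grip_depth gives the robot as it stands.
- The arm moves only by the tool play_rows, never from a script. Its argument "deltas" is a list of rows, each a list of 6 numbers: the shift along the tool's x, y, z in m, then the turn, a rotation vector about the tool's x, y, z in rad. A call has 1 to 12 rows; each row is the pose to reach, as a shift and turn from the pose commanded when the call began, along the tool's axes at that moment; what a row does not reach only later rows make up. A row lasts 1/10 s, in which the tool goes at most 50 mm and 8.59 degrees, less where a joint would pass 70% of its speed; a pose out of reach is approached as far as the arm can. A call with a gripper value outside its range is refused whole. "gripper" is the finger opening in m, from 0 to 0.0854, set as the call begins (left out, the last holds). The fingers move at their own pace and stop on an object; "force" is the grip in N (left out, the last holds). Time passes only in rows, so rows that repeat a pose let the fingers close. It gives the time, the measured TCP pose, the force and the opening at its end, in the units of the state.
- sense(): the state, without advancing time (a new reading comes with each control period).
- snapshot(name): name is "side" or "top"; returns the picture (480x640x3 uint8, red, green, blue); there is no depth.
- camera_model(name): a dict with "fx", "fy", "cx", "cy" (pixels), "camera_from_world" (4x4, takes a point from world to camera coordinates). Camera axes: x right, y up, looking along -z (the intrinsics and any distortion apply to the point x, -y, -z); pixel columns grow to the right and rows downward; lengths in m; the calibration is good to about 2 mm. A picture is of the moment at which its call begins. camera_model takes no time and is no camera call.
- sign_off(): hands the job in, once; it reports no verdict.
The state is a dict: "t": time; "q": joint angles; "qd": joint speeds; "tau": joint torques, N m; "tcp_pos": TCP position; "tool_rot": TCP orientation; "force": force on the tool from outside, world axes, zero at the start; "ft_torque": the same for the moment, N m; "finger_gap": opening from 0.0 (shut) to 1.0 (fully open).
Only numpy, scipy, OpenCV 4.12 (cv2) and the standard library are available. Lean on these libraries where they do the work, as an engineer would, in place of code of your own. Each camera call takes 0.05 s, during which the arm holds its last target.

### The job

The reserve oxygen cylinder in the middle of the rack is shut, and the ratchet wrench on its valve is still set to close. Flip the wrench's direction lever over to opening and work the handle back and forth until the valve is half a turn open (anticlockwise seen from above). Then set the direction lever back to closing, ready for a quick shut-off, with the valve left half a turn open and everything else on the bench left where it is.

Things in the scene. Friction and masses are not known exactly. Their poses are not given: they have to be found in the camera images.
- rack: Fixed white rack, 150 x 350 mm, 117 mm high, with three small aluminium oxygen cylinders (72 mm across) in a row along its own y, 110 mm apart. Origin on the bench right under the middle cylinder's vertical valve axis; its front (own -x) faces the robot within 0.3 rad. Only the middle valve carries a wrench; its regulator is behind it, lower than the wrench.
- gauge_left (a point): Centre of the round gauge on the regulator in front of the outer cylinder on the rack's own +y side, 225 mm above the bench. Gauge 44 mm across, 24 mm thick, facing own -x (203 to 247 mm above the bench); the regulator and knob below it reach 40 mm farther forward than this point, up to 197 mm above the bench.
- gauge_right (a point): The same for the outer cylinder on the rack's own -y side.
- valve_axis (a point): Point on the middle valve's vertical axis, level with the wrench head's top face, 228 mm above the bench. The valve stem's square end and the dark hub around it (one white mark at its rim) turn with the valve and show in the middle of the head, up to 7 mm above that face.
- valve (a joint): Turn of the middle valve: 0 is shut (a hard stop), positive is anticlockwise seen from above, i.e. opening; half a turn is 3.14 rad. It stays where it is left and takes about 0.5 N m to turn. Starts at 0. While the handle still presses on the valve the ratchet's pawl stays caught; after the lever is flipped it follows as soon as the handle is eased the other way.
- wrench (a joint): Swing of the handle about the valve axis, anticlockwise from above positive; at 0 it points along the rack's own -x. Stops at -0.88 and 0.88 against the gauges; stays where left (0.2 N m drag). Lever on opening: swinging towards positive drives the valve once the pawl catches (16 teeth: up to 0.39 rad lost), towards negative it clicks back and the valve stays. Lever on closing: the reverse.
- handle_mid (a point): Point on the handle's centre line 130 mm from the valve axis. The handle is a flat steel bar 16 mm wide, 214 to 225 mm above the bench, ending in a 22 mm round 168 mm from the axis; free space below it beyond 75 mm from the axis. The head is round, 44 mm across, with a 26 mm wide neck out to 50 mm from the axis; head and neck top 228 mm above the bench.
- lever (a joint): Direction lever on top of the wrench's head; vertical pivot on the handle's centre line 24 mm from the valve axis. Anticlockwise from above positive, relative to the handle: -0.5 closing, 0.5 opening; at 0 it points along the handle, away from the axis. It leans to the side to which the handle then drives, and stays where left; flipped means beyond 0.3. About 3 N at the tab moves it.
- lever_tab (a point): Centre of the top edge of the lever's upright thumb tab, 24 mm from the lever's pivot, 246 mm above the bench. The tab is dark steel, 8 mm thick, 14 mm long along the lever, and stands free above head and handle from 229 to 246 mm above the bench. Pushed sideways it flips the lever and hardly moves the handle.
- forceps: Bystander: steel forceps, 120 mm long, lying in the instrument tray.
- syringe: Bystander: clear plastic syringe, 125 mm long, lying in the instrument tray.
- gallipot: Bystander: small steel bowl, 66 mm across, 38 mm tall; origin under its centre.
- bowl: Bystander: steel bowl, 124 mm across, 50 mm tall; origin under its centre.
- saline: Bystander: clear bottle, 66 mm across, 170 mm tall; origin under its centre.
- iodine: Bystander: amber jar, 56 mm across, 75 mm tall; origin under its centre.
- tape: Bystander: roll of white tape, 68 mm across, 25 mm tall, lying flat; origin under its centre.

How it is judged:
By the outcome, as a careful person would: the job done as asked, in the order asked, and still so for the second after the job is handed in, with the robot touching nothing.
It also fails if it takes over 72 s, if anything falls off the work surface, if the arm or the gripper's body presses on something with over 40 N, if the wrist force passes 120 N, or if a joint passes its speed limit or range.

## Working session

There is one attempt and no reset: what is moved stays moved. The work goes in short steps, Python scripts to look and compute and a tool call to move; the robot and the scene stay as the last step left them, time stands still between calls to the robot, and variables do not carry over. Pictures are saved under pics/ and viewed, and the job is handed in when it is done.

Besides the shell and the picture viewer there is one more tool, called as a command line: name --pt "numbers of a row" for each row, then --argument value for the rest. play_rows: Moves the arm, as the interface text tells. Its arguments: {"type":"object","properties":{"deltas":{"type":"array"},"gripper":{"type":"number"},"force":{"type":"number"}},"required":["deltas"]}

```bash
mkdir -p pics; python3 - <<'E'
from station import *
import cv2
print(sense(),grip_depth)
for n in ("side","top"):
    print(camera_model(n)); cv2.imwrite(f"pics/{n}0.png",snapshot(n)[...,::-1])
E
ls
```

```text
{'t': 0.0, 'q': array([ 1.12649559e+00,  5.28468045e-01,  1.43388400e+00, -2.21518666e-05,
        1.18139188e+00, -1.78488996e-01]), 'qd': array([-1.13945178e-03, -6.80886365e-04, -7.13050383e-05,  1.30600834e-04,
        6.42463719e-04,  1.11964839e-03]), 'tau': array([-7.50945346e-04, -4.42346942e+01, -1.78024381e+01, -1.77695938e-04,
        8.54522281e-03,  8.10853635e-06]), 'tcp_pos': array([0.16384583, 0.6024108 , 0.23033828]), 'tool_rot': array([ 0.70159703, -0.09392535,  0.09347307, -0.70014457]), 'force': array([ 0.21865351,  0.689196  , -0.18581241]), 'ft_torque': array([ 0.02088799, -0.02359922, -0.01942262]), 'finger_gap': 0.9966129098364142} 0.0187
{'fx': 577.5176011538151, 'fy': 577.5176011538151, 'cx': 324.1881534889358, 'cy': 231.49191925913235, 'camera_from_world': array([[ 0.93324302, -0.3591308 , -0.00908475, -0.49942876],
       [ 0.27038439,  0.68552532,  0.67597879, -0.25003544],
       [-0.23653698, -0.63330886,  0.73686508, -1.29987488],
       [ 0.        ,  0.        ,  0.        ,  1.        ]])}
{'fx': 491.60355182080787, 'fy': 491.60355182080787, 'cx': 316.51047057657934, 'cy': 245.56363252412376, 'camera_from_world': array([[-0.00688958, -0.99995143,  0.00704791, -0.04618536],
       [ 0.9985283 , -0.00650029,  0.05384213, -0.51842275],
       [-0.0537937 ,  0.00740849,  0.99852459, -1.52121526],
       [ 0.        ,  0.        ,  0.        ,  1.        ]])}
pics
```

View pics/side0.png

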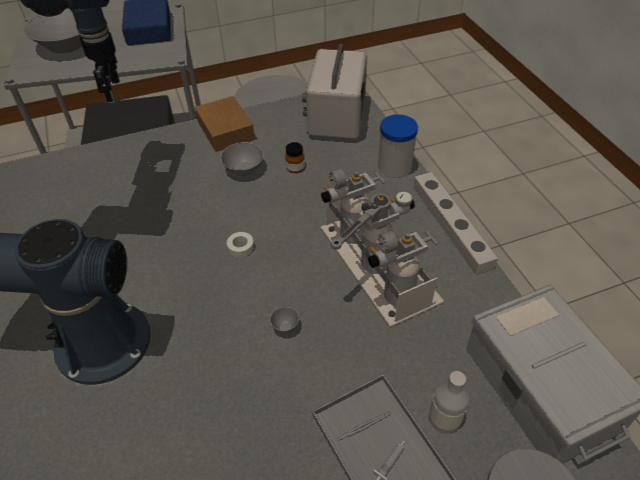

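View pics/top0.png

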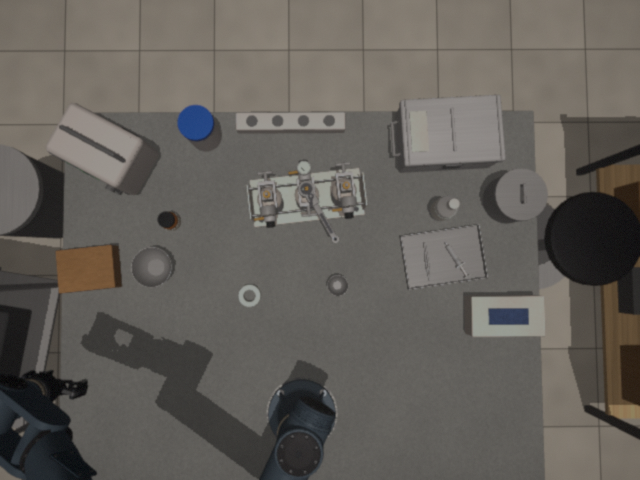

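```bash
python3 - <<'E'
import cv2
a=cv2.imread('pics/top0.png')[150:255,240:375]; cv2.imwrite('pics/top0c.png',cv2.resize(a,None,fx=5.9,fy=5.7,interpolation=cv2.INTER_CUBIC))
a=cv2.imread('pics/side0.png')[160:320,310:450]; cv2.imwrite('pics/side0c.png',cv2.resize(a,None,fx=4,fy=3.7,interpolation=cv2.INTER_CUBIC))
E
```

```text
(no output)
```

View pics/top0c.png

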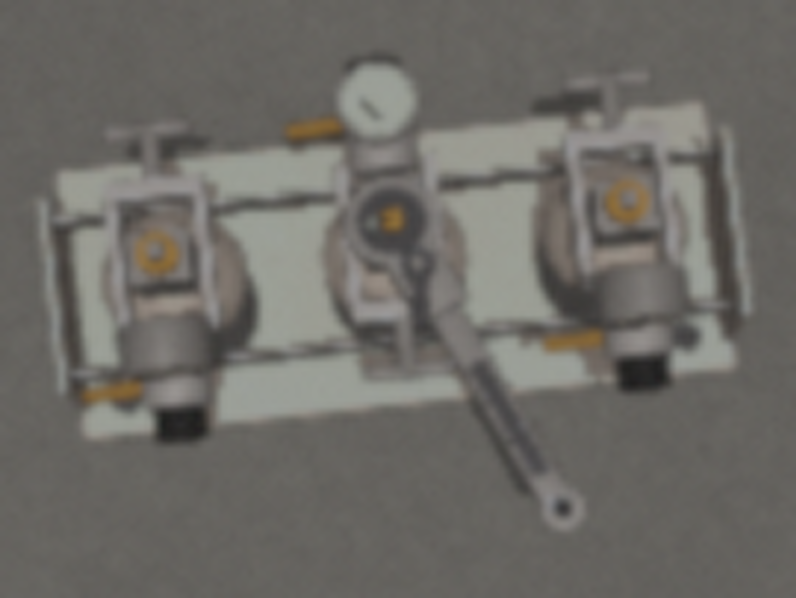

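View pics/side0c.png

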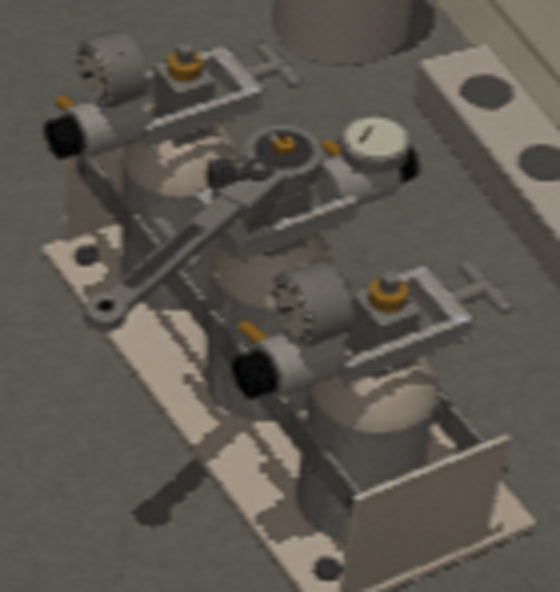

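```bash
cat > h.py <<'E'
import numpy as np, cv2
from station import *
def ray(n,u,v):
    m=camera_model(n);T=m['camera_from_world'];R=T[:3,:3];t=T[:3,3]
    d=np.array([(u-m['cx'])/m['fx'],-(v-m['cy'])/m['fy'],-1])
    return -R.T@t, R.T@d
def plane(n,u,v,z):
    c,d=ray(n,u,v); return c+d*(z-c[2])/d[2]
def proj(n,p):
    m=camera_model(n);q=m['camera_from_world']@np.r_[p,1]
    return np.array([m['cx']-m['fx']*q[0]/q[2], m['cy']+m['fy']*q[1]/q[2]])
def tc(x,y): return 240-.5+(x+.5)/5.9,150-.5+(y+.5)/5.7
def sc(x,y): return 310-.5+(x+.5)/4,160-.5+(y+.5)/3.7
E
python3 - <<'E'
from h import *
P=lambda k,n,uv,z:print(k,n,plane(n,*uv,z).round(4))
print(camera_model('top').keys())
P('axis','top',tc(392,218),.235);P('axis','side',sc(285,145),.235)
P('end','top',tc(563,508),.225);P('end','side',sc(104,308),.225)
P('tab','top',tc(405,290),.246);P('tab','side',sc(224,163),.246)
for k,a in dict(fl=(85,437),fr=(737,367),bl=(60,172),br=(705,103)).items(): P(k,'top',tc(*a),.0)
P('gaugeR','top',tc(640,290),.247);P('gaugeL','top',tc(165,343),.247)
P('mark','top',tc(370,222),.235)
E
```

```text
dict_keys(['fx', 'fy', 'cx', 'cy', 'camera_from_world'])
axis top [ 0.6619 -0.0209  0.235 ]
axis side [ 0.6619 -0.0234  0.235 ]
end top [ 0.5249 -0.0981  0.225 ]
end side [ 0.5248 -0.0985  0.225 ]
tab top [ 0.6261 -0.0267  0.246 ]
tab side [ 0.6197 -0.035   0.246 ]
fl top [0.5812 0.1471 0.    ]
fr top [ 0.618  -0.2023  0.    ]
bl top [0.7292 0.1605 0.    ]
br top [ 0.7662 -0.1869  0.    ]
gaugeR top [ 0.6253 -0.1328  0.247 ]
gaugeL top [0.6017 0.0815 0.247 ]
mark top [ 0.66   -0.0108  0.235 ]
```

```bash
cat >> h.py <<'E'
from scipy.spatial.transform import Rotation as R
AX=np.array([.662,-.022]); 
def dirs(a): # abs handle angle from -x
    return np.array([-np.cos(a),-np.sin(a),0]),np.array([np.sin(a),-np.cos(a),0])
def target(a,r,t,z):
    d,p=dirs(a); pos=np.r_[AX,0]+r*d+t*p; pos[2]=z
    return pos,np.c_[d,[0,0,-1],p]
def delta(a,r,t,z,flip=False):
    s=sense();Rc=R.from_quat(s['tool_rot']).as_matrix()
    pos,M=target(a,r,t,z)
    if flip: M=M@np.diag([-1,1,-1])
    return np.r_[Rc.T@(pos-s['tcp_pos']),R.from_matrix(Rc.T@M).as_rotvec()].round(4)
def st():
    s=sense();M=R.from_quat(s['tool_rot']).as_matrix();print('t',s['t'],s['tcp_pos'].round(4),'ang',np.arctan2(-M[1,0],-M[0,0]).round(3),'tilt',M[:,1].round(3),'F',s['force'].round(2),'q',s['q'].round(3),'gap',round(s['finger_gap']*85.4,1))
    d=s['tcp_pos'][:2]-AX; print('polar r',np.hypot(*d).round(4),'a',np.arctan2(-d[1],-d[0]).round(4))
E
python3 - <<'E'
from h import *
st()
for f in (0,1): print(delta(.51,.045,-.0115,.33,f))
E
```

```text
t 0.1 [0.1639 0.6025 0.2304] ang 2.876 tilt [-0.001 -0.002 -1.   ] F [ 0.26 -0.44  1.13] q [ 1.127  0.528  1.434 -0.     1.181 -0.179] gap 85.1
polar r 0.7988 a -0.8975
[ 6.0450e-01 -9.8800e-02 -4.9520e-01  1.3000e-03  2.3658e+00  2.1000e-03]
[ 0.6045 -0.0988 -0.4952  0.0017 -0.7758 -0.001 ]
```

play_rows --pt "0 -0.05 0 0 0 0" --pt "0.03 -0.1 -0.025 0 0.12 0" --pt "0.07 -0.11 -0.055 0 0.26 0" --pt "0.11 -0.11 -0.09 0 0.4 0" --pt "0.15 -0.11 -0.12 0 0.54 0" --pt "0.18 -0.11 -0.15 0 0.68 0" --pt "0.22 -0.11 -0.18 0 0.82 0" --pt "0.26 -0.11 -0.21 0 0.96 0" --pt "0.3 -0.11 -0.245 0 1.1 0" --pt "0.33 -0.11 -0.27 0 1.24 0" --pt "0.37 -0.11 -0.3 0 1.38 0" --pt "0.4 -0.11 -0.33 0 1.52 0" --gripper 0.034 --force 30

```text
t: 1.3
tcp_pos: [0.4649, 0.1774, 0.3411]
tool_rot: [0.441, -0.552, 0.552, -0.442]
force: [1.6, 0.2, 0.6]
finger_gap: 0.4
```

```bash
python3 - <<'E'
from h import *
st();print(delta(.51,.045,-.0115,.30))
E
```

```text
t 1.3 [0.4649 0.1774 0.3411] ang 1.349 tilt [ 0. -0. -1.] F [1.59 0.22 0.61] q [ 0.14   0.231  1.594 -0.     1.316  0.362] gap 34.1
polar r 0.2804 a -0.7911
[ 1.727e-01  4.120e-02  1.950e-01 -4.000e-04  8.390e-01 -2.000e-04]
```

play_rows --pt "0.03 0 0.035 0 0.13 0" --pt "0.06 0 0.07 0 0.26 0" --pt "0.09 0.01 0.1 0 0.4 0" --pt "0.12 0.02 0.135 0 0.54 0" --pt "0.15 0.03 0.17 0 0.68 0" --pt "0.173 0.04 0.195 0 0.81 0" --pt "0.173 0.041 0.195 0 0.839 0" --pt "0.173 0.041 0.195 0 0.839 0"

```text
t: 2.1
tcp_pos: [0.6164, -0.0315, 0.2989]
tool_rot: [-0.181, 0.684, -0.683, 0.179]
force: [-0.2, -0.0, 0.3]
finger_gap: 0.396
```

```bash
python3 - <<'E'
from h import *
st();print(delta(.51,.045,-.0115,.233))
for n in('top','side'):
    im=snapshot(n)[...,::-1]; cv2.imwrite(f'pics/{n}1.png',im)
    u,v=map(int,proj(n,[.62,-.04,.25])); a=im[v-70:v+70,u-70:u+70]
    cv2.imwrite(f'pics/{n}1c.png',cv2.resize(a,None,fx=4,fy=4,interpolation=cv2.INTER_CUBIC)); print(n,u,v)
E
```

```text
t 2.1 [ 0.6164 -0.0315  0.2989] ang 0.516 tilt [-0.003  0.001 -1.   ] F [-0.2  -0.02  0.28] q [-0.232  0.452  1.369  0.     1.324  0.823] gap 33.8
polar r 0.0466 a 0.2056
[0.0005 0.0659 0.0026 0.0026 0.0059 0.0021]
top 313 202
side 366 203
```

View pics/side1c.png

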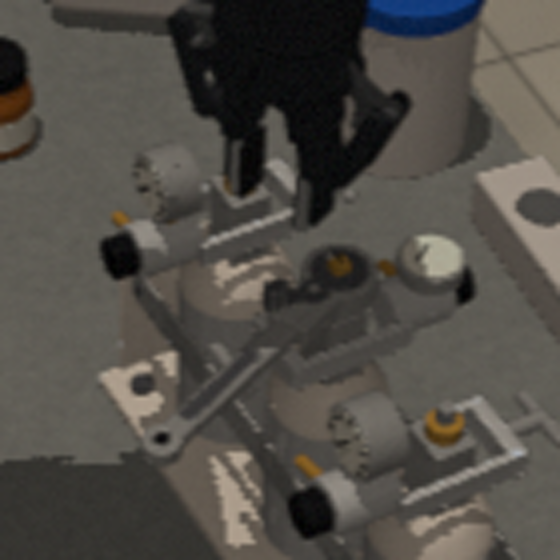

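View pics/top1c.png

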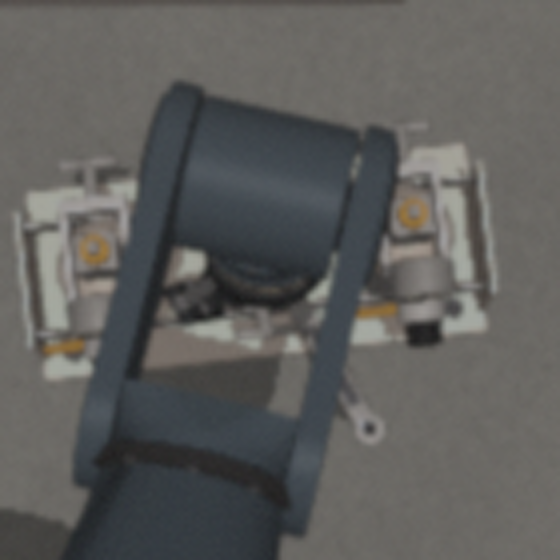

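```bash
python3 - <<'E'
from h import *
for p in ([.617,-.034,.246],[.617,-.034,.237]):
    q=proj('side',p); print(q,(q-[296,133])*4)
E
```

```text
[364.31081272 203.7200418 ] [273.24325088 282.8801672 ]
[364.13567112 206.67902064] [272.5426845  294.71608257]
```

play_rows --pt "0 0.02 0.0026 0 0.006 0" --pt "0.0005 0.04 0.0026 0.0026 0.006 0.002" --pt "0.0005 0.055 0.0026 0.0026 0.006 0.002" --pt "0.0005 0.065 0.0026 0.0026 0.006 0.002" --pt "0.0005 0.065 0.0026 0.0026 0.006 0.002"

```text
t: 2.7
tcp_pos: [0.6167, -0.0323, 0.2345]
tool_rot: [0.179, -0.684, 0.684, -0.179]
force: [-0.0, -0.8, -0.7]
finger_gap: 0.401
```

```bash
python3 - <<'E'
from h import *
st();print(delta(.51,.045,-.0115,.233))
for n in('side',):
    im=snapshot(n)[...,::-1]; cv2.imwrite(f'pics/{n}2.png',im)
    u,v=map(int,proj(n,[.62,-.04,.25])); a=im[v-70:v+70,u-70:u+70]
    cv2.imwrite(f'pics/{n}2c.png',cv2.resize(a,None,fx=4,fy=4,interpolation=cv2.INTER_CUBIC)); print(n,u,v)
E
```

```text
t 2.7 [ 0.6167 -0.0323  0.2345] ang 0.513 tilt [ 0.    -0.001 -1.   ] F [-0.02 -0.77 -0.72] q [-2.330e-01  5.140e-01  1.449e+00 -1.000e-03  1.178e+00  8.260e-01] gap 34.2
polar r 0.0465 a 0.2224
[ 0.0004  0.0015  0.0017 -0.0008  0.0027 -0.0001]
side 366 203
```

View pics/side2c.png

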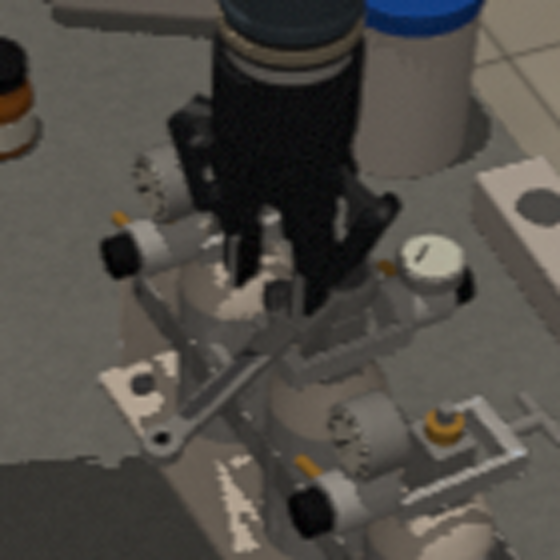

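play_rows --pt "0 0.001 0.005 0 0 0" --pt "0 0.001 0.01 0 0 0" --pt "0 0.001 0.015 0 0 0" --pt "0 0.001 0.019 0 0 0" --pt "0 0.001 0.023 0 0 0" --pt "0 0.001 0.027 0 0 0" --pt "0 0.001 0.031 0 0 0" --pt "0 0.001 0.034 0 0 0" --pt "0 0.001 0.034 0 0 0"

```text
t: 3.65
tcp_pos: [0.6348, -0.0631, 0.2343]
tool_rot: [0.177, -0.684, 0.685, -0.18]
force: [-2.5, 3.3, 0.7]
finger_gap: 0.397
```

```bash
cat >> h.py <<'E'
def pic(k,c=(.62,-.04,.25),w=70,ns=('side',)):
  for n in ns:
    im=snapshot(n)[...,::-1]; cv2.imwrite(f'pics/{n}{k}.png',im)
    u,v=map(int,proj(n,c)); a=im[max(v-w,0):v+w,u-w:u+w]
    cv2.imwrite(f'pics/{n}{k}c.png',cv2.resize(a,None,fx=280/w,fy=280/w,interpolation=cv2.INTER_CUBIC)); print(n,'crop origin',u-w,v-w,'scale',280/w)
E
python3 - <<'E'
from h import *
st();pic(3)
E
```

```text
t 3.65 [ 0.6348 -0.0631  0.2343] ang 0.511 tilt [ 0.003 -0.001 -1.   ] F [-2.53  3.3   0.68] q [-0.274  0.541  1.398  0.     1.2    0.786] gap 33.9
polar r 0.0493 a 0.9851
side crop origin 296 133 scale 4.0
```

View pics/side3c.png

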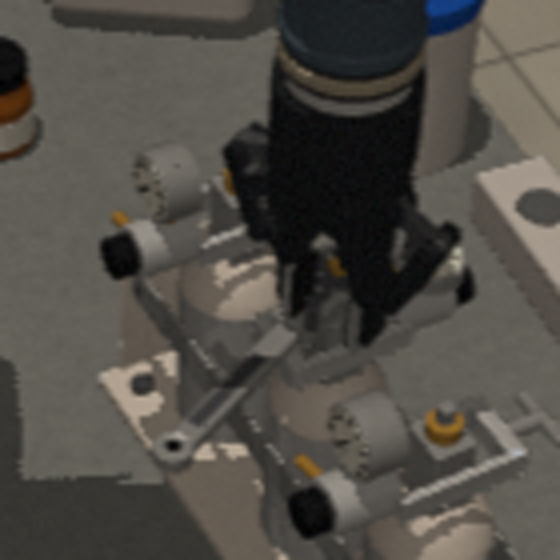

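play_rows --pt "0 0 -0.008 0 0 0" --pt "0 -0.04 -0.008 0 0 0" --pt "0 -0.07 -0.008 0 0 0" --pt "0.05 -0.07 -0.02 0 0 0" --pt "0.09 -0.06 -0.02 0 0 0" --pt "0.1 -0.05 -0.02 0 0 0" --pt "0.1 -0.05 -0.02 0 0 0" --gripper 0.03

```text
t: 4.4
tcp_pos: [0.5359, -0.0954, 0.2839]
tool_rot: [0.177, -0.683, 0.685, -0.179]
force: [-0.7, 0.6, 0.6]
finger_gap: 0.349
```

```bash
python3 - <<'E'
from h import *
st();pic(4,ns=('side','top'))
E
```

```text
t 4.4 [ 0.5359 -0.0954  0.2839] ang 0.509 tilt [ 0.003 -0.003 -1.   ] F [-0.67  0.57  0.59] q [-3.810e-01  3.570e-01  1.573e+00 -1.000e-03  1.208e+00  6.810e-01] gap 29.8
polar r 0.1459 a 0.5275
side crop origin 296 133 scale 4.0
top crop origin 243 132 scale 4.0
```

View pics/side4c.png

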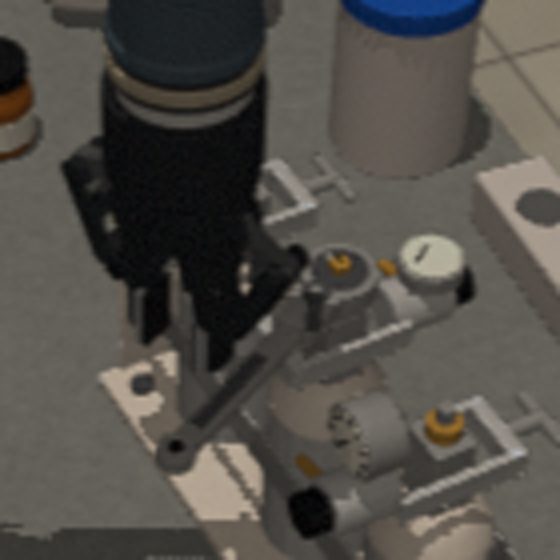

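View pics/top4c.png

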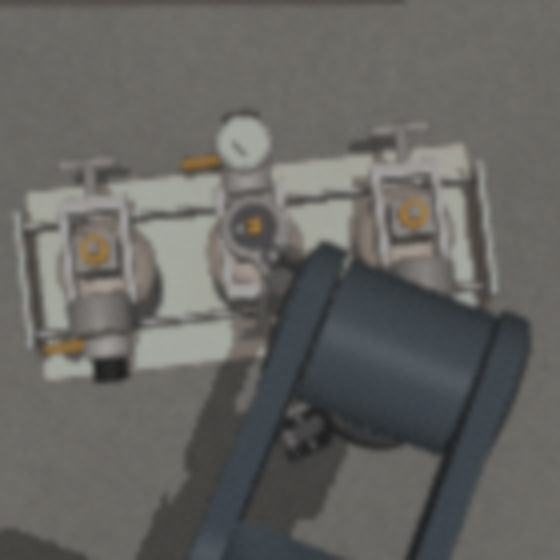

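```bash
python3 - <<'E'
from h import *
def e(u,v):
    p=plane('side',296-.5+u/4,133-.5+v/4,.225)[:2]-AX;print(np.hypot(*p),np.arctan2(-p[1],-p[0]))
e(162,440);e(176,450)
print(delta(.55,.145,0,.203))
p=plane('side',296-.5+316/4,133-.5+290/4,.246);print(p)
# predicted tab
for ha in(.51,.55,.6):
    print(ha,np.r_[AX,0]+.024*dirs(ha)[0]+.024*dirs(ha+.5)[0])
E
```

```text
0.15578413012344464 0.5084025244183362
0.1568627193077652 0.571660578156732
[ 0.0018  0.0819  0.0018 -0.0055 -0.0396 -0.0038]
[ 0.63575832 -0.04561254  0.246     ]
0.51 [ 0.62828947 -0.05404022  0.        ]
0.55 [ 0.62959771 -0.05536265  0.        ]
0.6 [ 0.63130564 -0.0569404   0.        ]
```

```bash
python3 - <<'E'
from h import *
im=cv2.imread('pics/side4.png')[180:230,350:410]
k=10
im=cv2.resize(im,None,fx=k,fy=k,interpolation=cv2.INTER_CUBIC)
ha=.57
for l,c in((.5,(0,255,0)),(0,(255,0,0)),(-.5,(0,0,255))):
  for z in(.229,.246):
    p=np.r_[AX,z]+.024*dirs(ha)[0]+.024*dirs(ha+l)[0]
    q=(proj('side',p)+.5-[350,180])*k; cv2.circle(im,tuple(map(int,q)),4,c,1)
q=(proj('side',np.r_[AX,.228])+.5-[350,180])*k; cv2.circle(im,tuple(map(int,q)),4,(255,255,255),1)
cv2.imwrite('pics/z4.png',im)
E
```

```text
(no output)
```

View pics/z4.png

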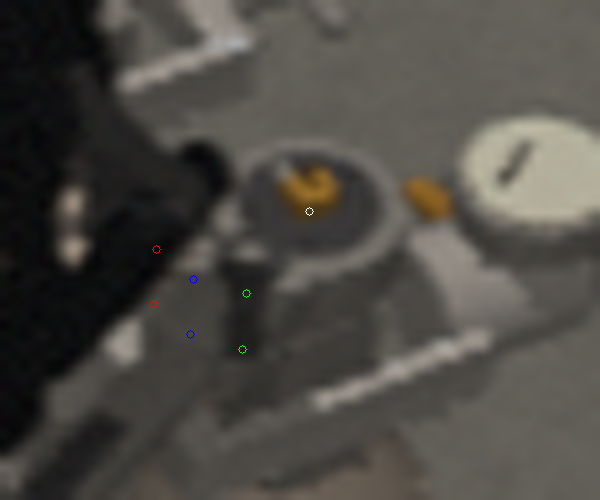

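```bash
python3 - <<'E'
from h import *
print(delta(.57,.145,0,.235));print(delta(.57,.145,0,.204))
E
```

```text
[ 0.0015  0.0499  0.0048 -0.0055 -0.0596 -0.0037]
[ 0.0016  0.0809  0.0047 -0.0055 -0.0596 -0.0037]
```

play_rows --pt "0.0015 0 0.0048 -0.0055 -0.06 -0.0037" --pt "0.0015 0.03 0.0048 -0.0055 -0.06 -0.0037" --pt "0.0015 0.05 0.0048 -0.0055 -0.06 -0.0037" --pt "0.0015 0.065 0.0048 -0.0055 -0.06 -0.0037" --pt "0.0015 0.08 0.0048 -0.0055 -0.06 -0.0037" --pt "0.0015 0.081 0.0048 -0.0055 -0.06 -0.0037"

```text
t: 5.1
tcp_pos: [0.5393, -0.0991, 0.2017]
tool_rot: [-0.201, 0.679, -0.677, 0.198]
force: [-0.5, 0.0, -0.7]
finger_gap: 0.348
```

```bash
python3 - <<'E'
from h import *
st();pic(5)
E
```

```text
t 5.1 [ 0.5393 -0.0991  0.2017] ang 0.572 tilt [-0.004  0.002 -1.   ] F [-0.47  0.03 -0.68] q [-0.386  0.465  1.654  0.     1.028  0.613] gap 29.7
polar r 0.1449 a 0.5614
side crop origin 296 133 scale 4.0
```

View pics/side5c.png

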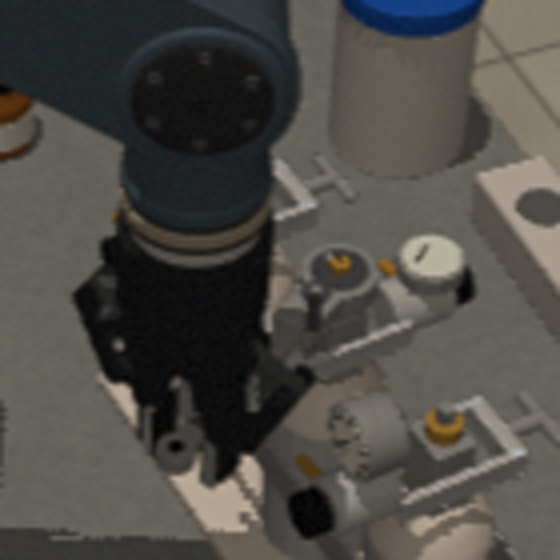

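play_rows --pt "-0.0007 -0.001 -0.0145 0 0.1 0" --pt "-0.0029 -0.001 -0.0288 0 0.2 0" --pt "-0.0065 -0.001 -0.0429 0 0.3 0" --pt "-0.0114 -0.001 -0.0565 0 0.4 0" --pt "-0.0178 -0.001 -0.0695 0 0.5 0" --pt "-0.0253 -0.001 -0.0819 0 0.6 0" --pt "-0.0341 -0.001 -0.0934 0 0.7 0" --pt "-0.044 -0.001 -0.104 0 0.8 0" --pt "-0.0549 -0.001 -0.1136 0 0.9 0" --pt "-0.0667 -0.001 -0.122 0 1.0 0" --pt "-0.0792 -0.001 -0.1292 0 1.1 0" --pt "-0.0925 -0.001 -0.1351 0 1.2 0" --gripper 0.025

```text
t: 6.35
tcp_pos: [0.5447, 0.0644, 0.2057]
tool_rot: [-0.219, -0.672, 0.672, 0.22]
force: [-0.6, -3.0, -1.2]
finger_gap: 0.292
```

```bash
python3 - <<'E'
from h import *
st();pic(6,ns=('side','top'))
E
```

```text
t 6.35 [0.5447 0.0644 0.2057] ang -0.632 tilt [-0.001 -0.    -1.   ] F [-0.59 -2.97 -1.18] q [-0.086  0.458  1.653 -0.     1.032  2.117] gap 24.9
polar r 0.1457 a -0.6347
side crop origin 296 133 scale 4.0
top crop origin 243 132 scale 4.0
```

View pics/side6c.png

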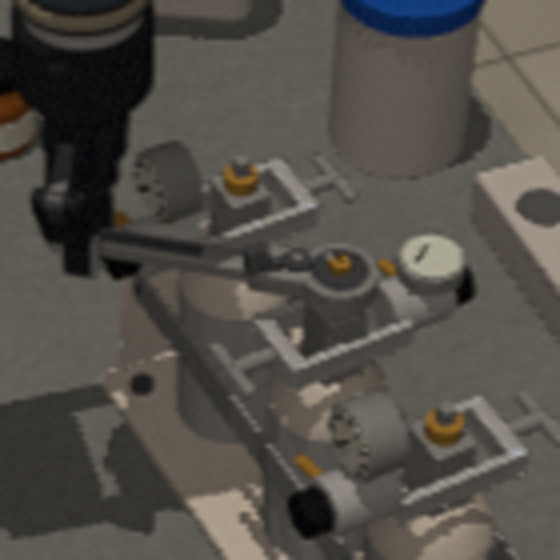

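View pics/top6c.png

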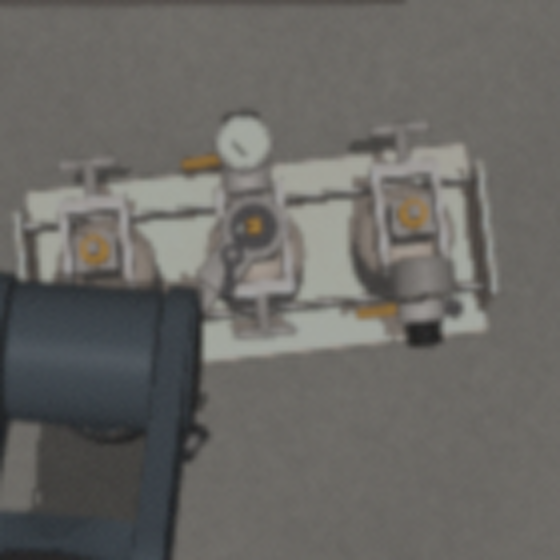

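play_rows --pt "-0.0002 0.001 0.0073 0 -0.05 0" --pt "-0.0002 0.002 0.0073 0 -0.05 0"

```text
t: 6.65
tcp_pos: [0.5402, 0.0577, 0.2034]
tool_rot: [0.201, 0.678, -0.677, -0.202]
force: [0.7, -0.7, 1.3]
finger_gap: 0.296
```

play_rows --pt "-0.0001 0 0.0044 0 -0.03 0" --pt "-0.0001 0 0.0044 0 -0.03 0"

```text
t: 6.85
tcp_pos: [0.5376, 0.0539, 0.2031]
tool_rot: [0.191, 0.681, -0.68, -0.192]
force: [0.9, 0.4, 0.3]
finger_gap: 0.291
```

play_rows --pt "-0.0001 0 0.0044 0 -0.03 0" --pt "-0.0001 0 0.0044 0 -0.03 0"

```text
t: 7.05
tcp_pos: [0.5353, 0.0502, 0.2028]
tool_rot: [0.181, 0.684, -0.683, -0.183]
force: [-0.4, 0.1, 0.7]
finger_gap: 0.291
```

play_rows --pt "-0.0001 0 0.0044 0 -0.03 0" --pt "-0.0001 0 0.0044 0 -0.03 0"

```text
t: 7.25
tcp_pos: [0.533, 0.0464, 0.2027]
tool_rot: [0.171, 0.686, -0.686, -0.173]
force: [0.0, 0.4, -0.2]
finger_gap: 0.296
```

play_rows --pt "-0.0001 0 0.0044 0 -0.03 0" --pt "-0.0001 0 0.0044 0 -0.03 0"

```text
t: 7.45
tcp_pos: [0.5311, 0.0427, 0.2026]
tool_rot: [0.161, 0.689, -0.688, -0.162]
force: [0.7, 0.9, 0.4]
finger_gap: 0.296
```

play_rows --pt "-0.0001 0 0.0044 0 -0.03 0" --pt "-0.0001 0 0.0044 0 -0.03 0"

```text
t: 7.65
tcp_pos: [0.5293, 0.0388, 0.2026]
tool_rot: [0.15, 0.691, -0.69, -0.152]
force: [1.4, 1.1, -0.3]
finger_gap: 0.294
```

play_rows --pt "-0.0001 0 0.0044 0 -0.03 0" --pt "-0.0001 0 0.0044 0 -0.03 0"

```text
t: 7.85
tcp_pos: [0.5276, 0.0349, 0.2026]
tool_rot: [0.14, 0.694, -0.692, -0.142]
force: [2.1, 1.1, 1.4]
finger_gap: 0.294
```

play_rows --pt "-0.0001 0 0.0044 0 -0.03 0" --pt "-0.0001 0 0.0044 0 -0.03 0"

```text
t: 8.05
tcp_pos: [0.526, 0.0309, 0.2026]
tool_rot: [0.13, 0.696, -0.694, -0.131]
force: [2.4, 2.3, 1.6]
finger_gap: 0.296
```

play_rows --pt "-0.0001 0 0.0044 0 -0.03 0" --pt "-0.0001 0 0.0044 0 -0.03 0"

```text
t: 8.25
tcp_pos: [0.5244, 0.0266, 0.2025]
tool_rot: [0.119, 0.697, -0.696, -0.121]
force: [1.9, 2.9, 1.9]
finger_gap: 0.295
```

play_rows --pt "-0.0001 0 0.0044 0 -0.03 0" --pt "-0.0001 0 0.0044 0 -0.03 0"

```text
t: 8.45
tcp_pos: [0.5229, 0.0223, 0.2025]
tool_rot: [0.109, 0.699, -0.698, -0.11]
force: [3.8, 2.4, 2.1]
finger_gap: 0.298
```

play_rows --pt "-0.0001 0 0.0044 0 -0.03 0" --pt "-0.0001 0 0.0044 0 -0.03 0"

```text
t: 8.65
tcp_pos: [0.5217, 0.018, 0.2026]
tool_rot: [0.098, 0.701, -0.7, -0.1]
force: [2.7, 2.2, 1.0]
finger_gap: 0.293
```

play_rows --pt "-0.0001 0 0.0044 0 -0.03 0" --pt "-0.0001 0 0.0044 0 -0.03 0"

```text
t: 8.85
tcp_pos: [0.5205, 0.0137, 0.2025]
tool_rot: [0.088, 0.702, -0.701, -0.089]
force: [3.0, 2.8, 1.2]
finger_gap: 0.295
```

play_rows --pt "-0.0001 0 0.0044 0 -0.03 0" --pt "-0.0001 0 0.0044 0 -0.03 0"

```text
t: 9.05
tcp_pos: [0.5195, 0.0094, 0.2025]
tool_rot: [0.077, 0.703, -0.702, -0.079]
force: [2.7, 3.0, 2.0]
finger_gap: 0.293
```

```bash
python3 - <<'E'
from h import *
st();pic(7,c=(.65,-.02,.235),w=40,ns=('side','top'))
E
```

```text
t 9.05 [0.5195 0.0094 0.2025] ang -0.221 tilt [-0.003  0.001 -1.   ] F [2.71 3.04 2.01] q [-1.980e-01  4.270e-01  1.724e+00  1.000e-03  9.930e-01  1.594e+00] gap 25.0
polar r 0.1459 a -0.217
side crop origin 335 159 scale 7.0
top crop origin 265 152 scale 7.0
```

View pics/side7c.png

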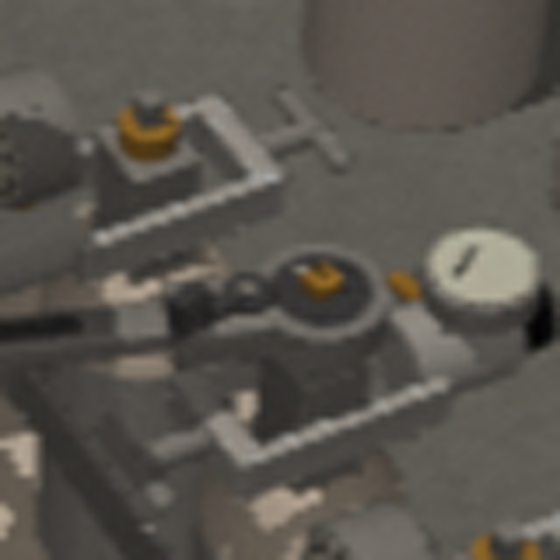

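View pics/top7c.png

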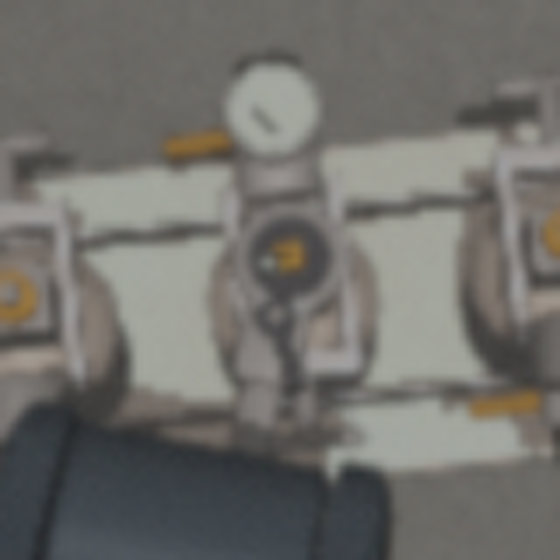

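play_rows --pt "-0.0007 0 0.0145 0 -0.1 0" --pt "-0.0029 0 0.0288 0 -0.2 0" --pt "-0.0065 0 0.0429 0 -0.3 0" --pt "-0.0114 0 0.0565 0 -0.4 0" --pt "-0.0178 0 0.0695 0 -0.5 0" --pt "-0.0253 0 0.0819 0 -0.6 0" --pt "-0.0341 0 0.0934 0 -0.7 0" --pt "-0.044 0 0.104 0 -0.8 0" --pt "-0.0549 0 0.1136 0 -0.9 0" --pt "-0.0667 0 0.122 0 -1.0 0" --pt "-0.0667 0 0.122 0 -1.0 0"

```text
t: 10.25
tcp_pos: [0.5565, -0.1246, 0.2012]
tool_rot: [-0.271, 0.656, -0.652, 0.266]
force: [-1.5, 1.1, 1.0]
finger_gap: 0.293
```

```bash
python3 - <<'E'
from h import *
st();pic(8,c=(.65,-.02,.235),w=40,ns=('side','top'))
E
```

```text
t 10.25 [ 0.5565 -0.1246  0.2012] ang 0.78 tilt [-0.008  0.002 -1.   ] F [-1.51  1.11  1.03] q [-0.415  0.494  1.598 -0.002  1.057  0.377] gap 25.1
polar r 0.1471 a 0.7717
side crop origin 335 159 scale 7.0
top crop origin 265 152 scale 7.0
```

View pics/side8c.png

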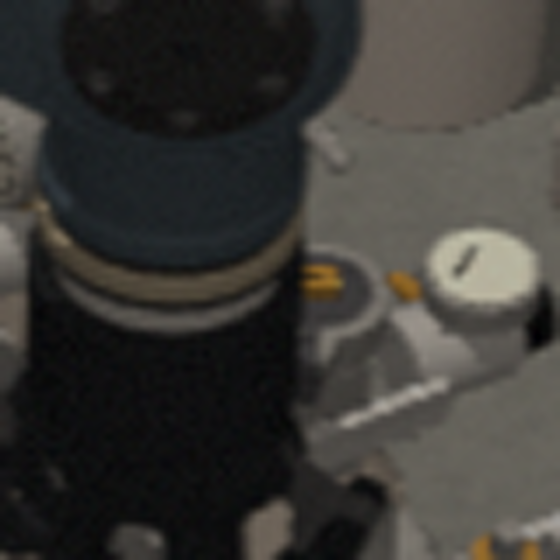

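View pics/side8.png

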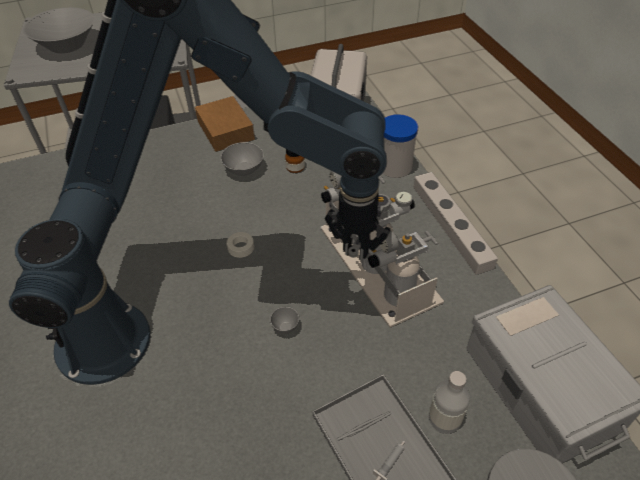

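View pics/top8c.png

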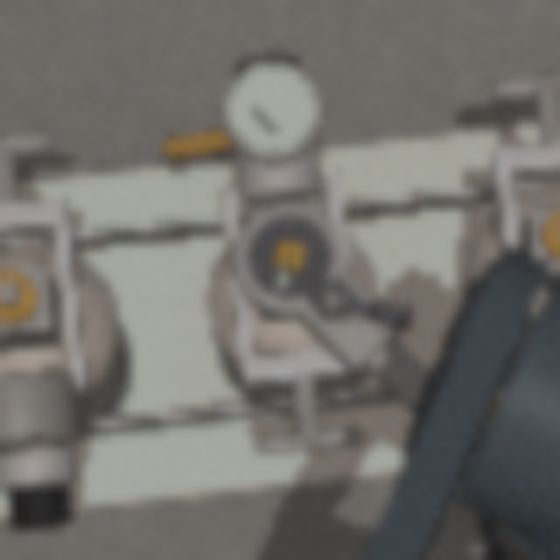

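play_rows --pt "-0.0017 -0.001 -0.0145 0 0.1 0" --pt "-0.0039 -0.002 -0.0288 0 0.2 0" --pt "-0.0075 -0.002 -0.0429 0 0.3 0" --pt "-0.0124 -0.002 -0.0565 0 0.4 0" --pt "-0.0188 -0.002 -0.0695 0 0.5 0" --pt "-0.0263 -0.002 -0.0819 0 0.6 0" --pt "-0.0351 -0.002 -0.0934 0 0.7 0" --pt "-0.045 -0.002 -0.104 0 0.8 0" --pt "-0.0559 -0.002 -0.1136 0 0.9 0" --pt "-0.0677 -0.002 -0.122 0 1.0 0" --pt "-0.0802 -0.002 -0.1292 0 1.1 0" --pt "-0.0935 -0.002 -0.1351 0 1.2 0"

```text
t: 11.55
tcp_pos: [0.5274, 0.0377, 0.204]
tool_rot: [-0.147, -0.691, 0.692, 0.151]
force: [-1.4, -1.4, 0.4]
finger_gap: 0.291
```

play_rows --pt "-0.0004 0 -0.0101 0 0.07 0" --pt "-0.0014 0 -0.0203 0 0.14 0" --pt "-0.0014 0 -0.0203 0 0.14 0"

```text
t: 11.85
tcp_pos: [0.5381, 0.0564, 0.2041]
tool_rot: [-0.194, -0.68, 0.68, 0.196]
force: [-0.3, 1.1, 0.0]
finger_gap: 0.293
```

```bash
python3 - <<'E'
from h import *
st();pic(9,c=(.65,-.02,.235),w=40,ns=('side','top'))
E
```

```text
t 11.85 [0.5381 0.0564 0.2041] ang -0.559 tilt [-0.004  0.001 -1.   ] F [-0.33  1.12  0.03] q [-0.102  0.452  1.67   0.     1.023  2.027] gap 25.1
polar r 0.1466 a -0.5639
side crop origin 335 159 scale 7.0
top crop origin 265 152 scale 7.0
```

View pics/side9c.png

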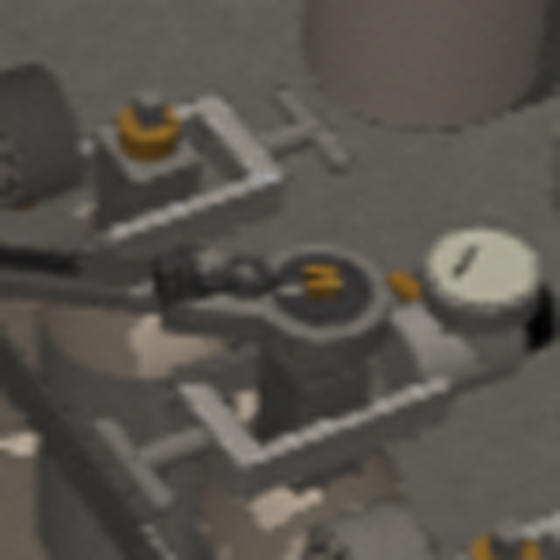

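View pics/top9c.png

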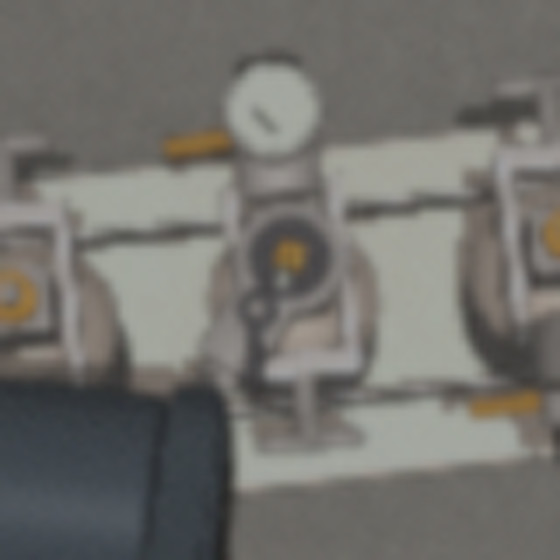

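play_rows --pt "-0.0017 0.001 0.0145 0 -0.1 0" --pt "-0.0039 0.001 0.0288 0 -0.2 0" --pt "-0.0075 0.001 0.0429 0 -0.3 0" --pt "-0.0124 0.001 0.0565 0 -0.4 0" --pt "-0.0188 0.001 0.0695 0 -0.5 0" --pt "-0.0263 0.001 0.0819 0 -0.6 0" --pt "-0.0351 0.001 0.0934 0 -0.7 0" --pt "-0.045 0.001 0.104 0 -0.8 0" --pt "-0.0559 0.001 0.1136 0 -0.9 0" --pt "-0.0677 0.001 0.122 0 -1.0 0" --pt "-0.0802 0.001 0.1292 0 -1.1 0" --pt "-0.0935 0.001 0.1351 0 -1.2 0"

```text
t: 13.15
tcp_pos: [0.5464, -0.1074, 0.2035]
tool_rot: [-0.224, 0.673, -0.669, 0.224]
force: [1.4, 5.9, 1.9]
finger_gap: 0.291
```

play_rows --pt "-0.0004 0 0.0101 0 -0.07 0" --pt "-0.0014 0 0.0203 0 -0.14 0" --pt "-0.0014 0 0.0203 0 -0.14 0"

```text
t: 13.45
tcp_pos: [0.5597, -0.1241, 0.2031]
tool_rot: [-0.269, 0.655, -0.653, 0.268]
force: [-0.4, 2.8, 0.7]
finger_gap: 0.289
```

```bash
python3 - <<'E'
from h import *
st();pic(10,c=(.65,-.02,.235),w=40,ns=('side','top'))
E
```

```text
t 13.45 [ 0.5597 -0.1241  0.2031] ang 0.78 tilt [-0.003  0.003 -1.   ] F [-0.37  2.77  0.66] q [-0.414  0.494  1.592  0.002  1.059  0.376] gap 24.7
polar r 0.1445 a 0.7843
side crop origin 335 159 scale 7.0
top crop origin 265 152 scale 7.0
```

View pics/top10c.png

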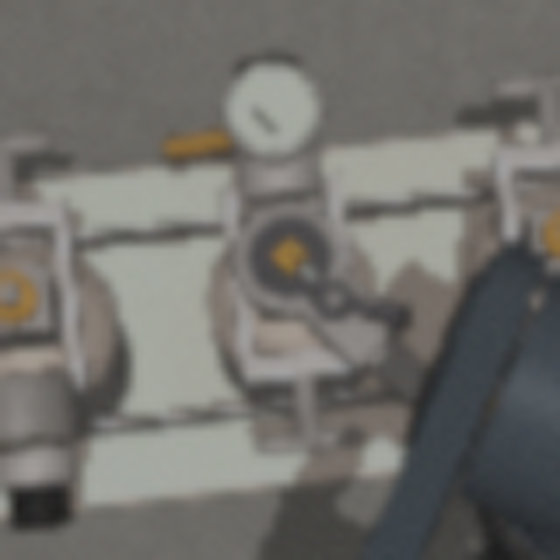

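```bash
python3 - <<'E'
from h import *
q=proj('top',np.r_[AX,.235]);print(q)
L=[]
for k in (0,9,10):
    im=cv2.imread(f'pics/top{k}.png')[178:200,296:318]
    L.append(cv2.resize(im,None,fx=12,fy=12,interpolation=cv2.INTER_CUBIC))
o=np.hstack(L); o=cv2.convertScaleAbs(o,alpha=1.6); cv2.imwrite('pics/cmp.png',o);print(o.shape)
E
```

```text
[306.43885339 187.79115518]
(264, 792, 3)
```

View pics/cmp.png

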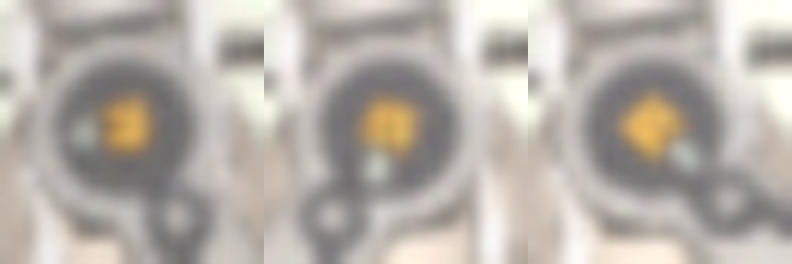

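View pics/side10c.png

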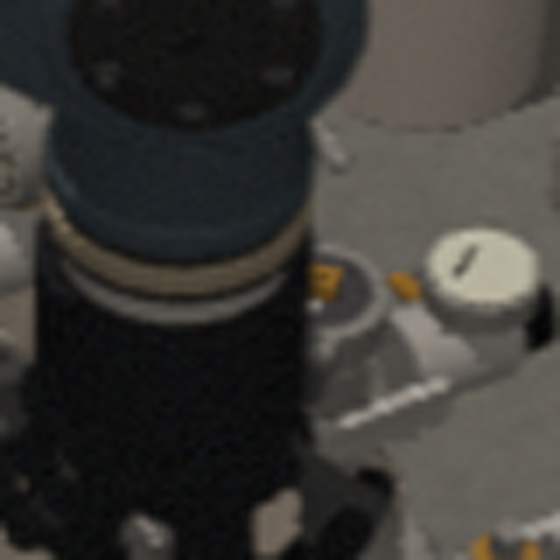

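play_rows --pt "0.0003 0 -0.0145 0 0.1 0" --pt "-0.0019 0 -0.0288 0 0.2 0" --pt "-0.0055 0 -0.0429 0 0.3 0" --pt "-0.0104 0 -0.0565 0 0.4 0" --pt "-0.0168 0 -0.0695 0 0.5 0" --pt "-0.0243 0 -0.0819 0 0.6 0" --pt "-0.0331 0 -0.0934 0 0.7 0" --pt "-0.043 0 -0.104 0 0.8 0" --pt "-0.0539 0 -0.1136 0 0.9 0" --pt "-0.0657 0 -0.122 0 1.0 0" --pt "-0.0782 0 -0.1292 0 1.1 0" --pt "-0.0915 0 -0.1351 0 1.2 0"

```text
t: 14.75
tcp_pos: [0.528, 0.036, 0.2032]
tool_rot: [-0.147, -0.691, 0.692, 0.15]
force: [-0.8, -1.1, 0.6]
finger_gap: 0.29
```

play_rows --pt "-0.0004 0 -0.0101 0 0.07 0" --pt "-0.0014 0 -0.0203 0 0.14 0" --pt "-0.0014 0 -0.0203 0 0.14 0"

```text
t: 15.05
tcp_pos: [0.5389, 0.0547, 0.2033]
tool_rot: [-0.194, -0.68, 0.68, 0.196]
force: [-0.7, 0.5, -0.1]
finger_gap: 0.294
```

```bash
python3 - <<'E'
from h import *
st();pic(11,c=(.65,-.02,.235),w=40,ns=('side','top'))
E
```

```text
t 15.05 [0.5389 0.0547 0.2033] ang -0.558 tilt [-0.003  0.    -1.   ] F [-0.68  0.49 -0.09] q [-0.105  0.453  1.67   0.     1.021  2.023] gap 25.1
polar r 0.145 a -0.5568
side crop origin 335 159 scale 7.0
top crop origin 265 152 scale 7.0
```

View pics/top11c.png

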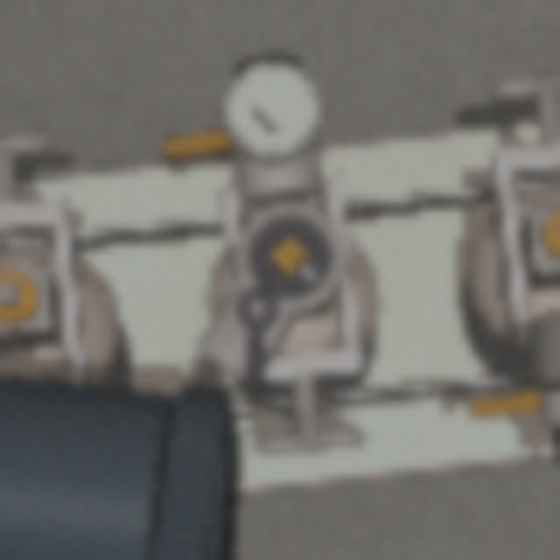

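View pics/side11c.png

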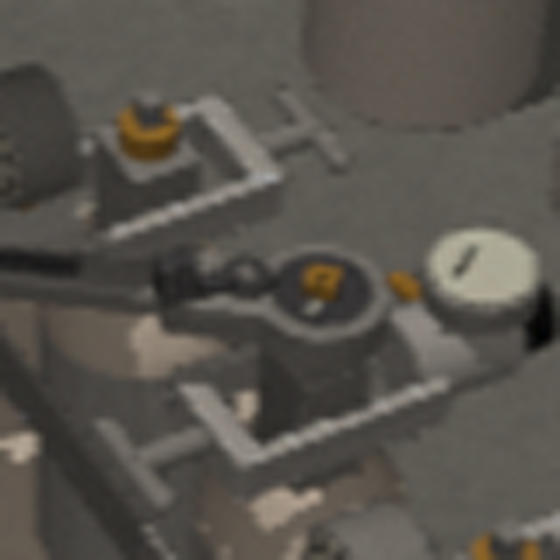

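```bash
cat > mk.py <<'E'
from h import *
def mark(n,k,z=.232):
    im=cv2.imread(f'pics/{n}{k}.png').astype(float)
    q=proj(n,np.r_[AX,z]).round().astype(int); 
    w=5 if n=='top' else 8
    yy,xx=np.mgrid[q[1]-w:q[1]+w+1,q[0]-w:q[0]+w+1]
    P=np.stack([plane(n,u,v,z)[:2]-AX for u,v in zip(xx.ravel(),yy.ravel())])
    r=np.hypot(*P.T); p=im[yy,xx].reshape(-1,3)
    b=p[:,0]; # blue: white mark bright, orange low
    m=(r<.0125)
    wgt=np.clip(b-np.median(b[m])-12,0,None)*m
    c=(wgt[:,None]*P).sum(0)/wgt.sum()
    return c,np.degrees(np.arctan2(c[1],c[0])),wgt.sum()
E
python3 - <<'E'
from mk import *
for n in('top','side'):
    for k in (0,4,6,7,8,9,10,11):
        try:
            c,a,w=mark(n,k); print(n,k,(c*1e3).round(1),a.round(1),w.round())
        except Exception as e: print(n,k,e)
E
```

```text
top 0 [-1.6 10.6] 98.6 49.0
top 4 [-1.8 10.5] 99.4 57.0
top 6 [-1.7 10.6] 98.9 60.0
top 7 [-2.9 10. ] 106.2 71.0
top 8 [-9.4  3.9] 157.3 77.0
top 9 [-9.5  3.9] 157.5 70.0
top 10 [-6.8 -5.6] -140.4 71.0
top 11 [-6.9 -5.6] -140.7 73.0
side 0 [-1.9 10.3] 100.5 58.0
side 4 [-2.  10.3] 101.0 74.0
side 6 [-1.9 10.3] 100.5 64.0
side 7 [-3.2  9.4] 108.8 79.0
side 8 [ 3.2 -4.3] -53.1 103.0
side 9 [-9.   1.9] 167.9 88.0
side 10 time passes only in moves, steps and waits
side 11 [-6.4 -7.6] -130.0 125.0
```

```bash
python3 - <<'E'
import numpy as np
from scipy.optimize import least_squares
def go(name,pts):
    P=np.array(pts)
    for dr in (None,):
        s=least_squares(lambda x:np.hypot(P[:,0]-x[0],P[:,1]-x[1])-x[2],[0,0,9])
        a=np.unwrap(np.arctan2(P[:,1]-s.x[1],P[:,0]-s.x[0]));print(name,s.x.round(2),a.round(3),(a-a[0]).round(3))
go('top',[(-1.7,10.6),(-2.9,10),(-9.45,3.9),(-6.85,-5.6)])
go('side',[(-1.9,10.35),(-3.2,9.4),(-9,1.9),(-6.4,-7.6)])
# model fit: angles V=[0,a7-h0,a8-h0,a10-h0-2*... ]
T=np.array([(-1.7,10.6),(-2.9,10),(-9.45,3.9),(-6.85,-5.6)]);S=np.array([(-1.9,10.35),(-3.2,9.4),(-9,1.9),(-6.4,-7.6)])
def f(x):
    h0,ph=x[:2]
    V=np.array([0,-.217-h0,.772-h0,.784-h0+ .772-(.772-3*np.pi/8)-.772]) 
    V[3]=(.784-h0)-3*np.pi/8*(-1)-0  # one return of 3 teeth
    o=[]
    for P,c,r in((T,x[2:4],x[4]),(S,x[5:7],x[7])):
        o.append((P-c-r*np.c_[np.cos(ph+V),np.sin(ph+V)]).ravel())
    return np.concatenate(o)
s=least_squares(f,[-.38,1.7,0,0,9,0,0,9]);print(s.x.round(3),np.abs(s.fun).max(),s.cost)
J=s.jac;print('sd h0',np.sqrt(np.linalg.inv(J.T@J)[0,0]*2*s.cost/8))
E
```

```text
top [-0.49  1.19  9.32] [1.699 1.838 2.848 3.96 ] [0.    0.139 1.149 2.261]
side [ 1.99 -0.27 11.16] [1.922 2.064 2.947 3.859] [0.    0.141 1.024 1.937]
[-0.368  1.712 -0.62   1.401  9.171 -0.208 -0.037  9.793] 0.8609141709995292 1.140839174258685
sd h0 0.05429885096958718
```

play_rows --pt "-0.0007 0 0.0145 0 -0.1 0" --pt "-0.0029 0 0.0288 0 -0.2 0" --pt "-0.0065 0 0.0429 0 -0.3 0" --pt "-0.0114 0 0.0565 0 -0.4 0" --pt "-0.0178 0 0.0695 0 -0.5 0" --pt "-0.0253 0 0.0819 0 -0.6 0" --pt "-0.0341 0 0.0934 0 -0.7 0" --pt "-0.044 0 0.104 0 -0.8 0" --pt "-0.0549 0 0.1136 0 -0.9 0" --pt "-0.0549 0 0.1136 0 -0.9 0"

```text
t: 16.15
tcp_pos: [0.5264, -0.0724, 0.2035]
tool_rot: [-0.119, 0.698, -0.696, 0.119]
force: [1.4, 1.1, 0.9]
finger_gap: 0.294
```

```bash
python3 - <<'E'
from mk import *
st();pic(12,c=(.65,-.02,.235),w=40,ns=('side','top'))
for n in('top','side'): print(n,mark(n,12))
E
```

```text
t 16.15 [ 0.5264 -0.0724  0.2035] ang 0.339 tilt [-0.     0.002 -1.   ] F [1.36 1.12 0.89] q [-0.348  0.439  1.697  0.002  1.006  0.883] gap 25.1
polar r 0.1446 a 0.3559
side crop origin 335 159 scale 7.0
top crop origin 265 152 scale 7.0
top (array([-0.00024437, -0.00841085]), np.float64(-91.66423982528002), np.float64(148.0))
side (array([-0.00032309, -0.0103993 ]), np.float64(-91.77951949176239), np.float64(174.0))
```

View pics/top12c.png

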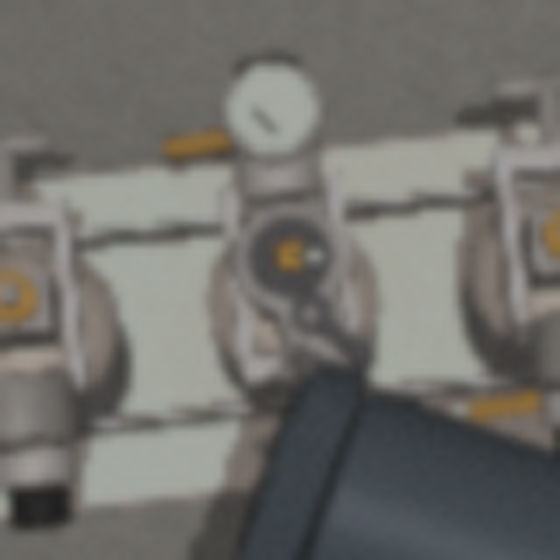

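```bash
python3 - <<'E'
import numpy as np
from scipy.optimize import least_squares
for n,P in dict(top=[(-1.7,10.6),(-2.9,10),(-9.45,3.9),(-6.85,-5.6),(-.24,-8.4)],side=[(-1.9,10.35),(-3.2,9.4),(-9,1.9),(-6.4,-7.6),(-.32,-10.4)]).items():
    P=np.array(P)
    s=least_squares(lambda x:np.hypot(P[:,0]-x[0],P[:,1]-x[1])-x[2],[0,0,9])
    a=np.unwrap(np.arctan2(P[:,1]-s.x[1],P[:,0]-s.x[0]));print(n,s.x.round(2),(a-a[0]).round(3))
E
```

```text
top [-0.31  1.1   9.46] [0.    0.138 1.128 2.222 3.003]
side [ 1.360e+00 -1.000e-02  1.064e+01] [0.    0.146 1.084 2.041 2.677]
```

play_rows --pt "-0.0001 0 0.004 0 -0.03 0" --pt "-0.0002 0 0.0075 0 -0.06 0" --pt "-0.0002 0 0.0075 0 -0.06 0" --pt "-0.0002 0 0.0075 0 -0.06 0"

```text
t: 16.65
tcp_pos: [0.5271, -0.077, 0.2031]
tool_rot: [-0.142, 0.694, -0.692, 0.139]
force: [0.1, 5.2, 1.7]
finger_gap: 0.297
```

```bash
python3 - <<'E'
from mk import *
st();pic(13,c=(.65,-.02,.235),w=40,ns=('side','top'))
for n in('top','side'): print(n,mark(n,13))
L=[]
for k in (0,13):
  for n,(x,y) in dict(top=(296,178),side=(369,182)).items():
    im=cv2.imread(f'pics/{n}{k}.png')[y:y+22,x:x+22]
    if k==13: im=cv2.rotate(im,cv2.ROTATE_180) if n=='top' else im
    L.append(cv2.resize(im,None,fx=9,fy=9,interpolation=cv2.INTER_CUBIC))
cv2.imwrite('pics/cmp13.png',cv2.convertScaleAbs(np.hstack(L),alpha=1.7))
E
```

```text
t 16.65 [ 0.5271 -0.077   0.2031] ang 0.4 tilt [-0.004  0.003 -1.   ] F [0.1  5.18 1.67] q [-3.560e-01  4.430e-01  1.691e+00  1.000e-03  1.013e+00  8.150e-01] gap 25.4
polar r 0.1457 a 0.3869
side crop origin 335 159 scale 7.0
top crop origin 265 152 scale 7.0
top (array([-0.00032698, -0.00838084]), np.float64(-92.23426993700966), np.float64(71.0))
side (array([-0.00027327, -0.00999969]), np.float64(-91.56539772079486), np.float64(134.0))
```

View pics/cmp13.png

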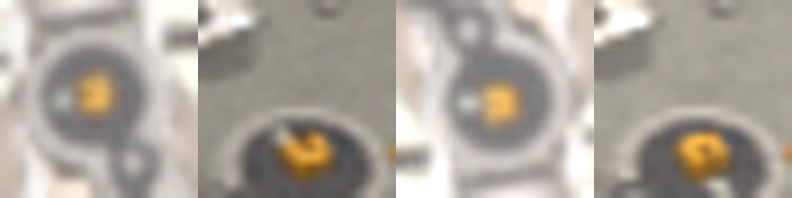

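play_rows --pt "-0.0001 0 0.0025 0 -0.01 0" --pt "-0.0001 0 0.0045 0 -0.015 0" --pt "-0.0001 0 0.0045 0 -0.015 0" --pt "-0.0001 0 0.0045 0 -0.015 0"

```text
t: 17.15
tcp_pos: [0.5292, -0.0822, 0.2031]
tool_rot: [-0.147, 0.693, -0.691, 0.145]
force: [-1.6, 3.3, 2.2]
finger_gap: 0.295
```

```bash
python3 - <<'E'
from mk import *
st();pic(14,c=(.65,-.02,.235),w=40,ns=('side','top'))
for n in('top','side'): print(n,mark(n,14))
L=[]
for k in (0,14):
  for n,(x,y) in dict(top=(296,178),side=(369,182)).items():
    im=cv2.imread(f'pics/{n}{k}.png')[y:y+22,x:x+22]
    if k==14: im=cv2.rotate(im,cv2.ROTATE_180) if n=='top' else im
    L.append(cv2.resize(im,None,fx=9,fy=9,interpolation=cv2.INTER_CUBIC))
cv2.imwrite('pics/cmp14.png',cv2.convertScaleAbs(np.hstack(L),alpha=1.7))
E
```

```text
t 17.15 [ 0.5292 -0.0822  0.2031] ang 0.416 tilt [-0.004  0.002 -1.   ] F [-1.6   3.33  2.2 ] q [-0.363  0.447  1.684 -0.     1.015  0.792] gap 25.2
polar r 0.1457 a 0.4254
side crop origin 335 159 scale 7.0
top crop origin 265 152 scale 7.0
top (array([ 0.00022077, -0.0079939 ]), np.float64(-88.4180148388286), np.float64(43.0))
side (array([-4.89259936e-05, -9.70077773e-03]), np.float64(-90.28896952907208), np.float64(151.0))
```

View pics/cmp14.png

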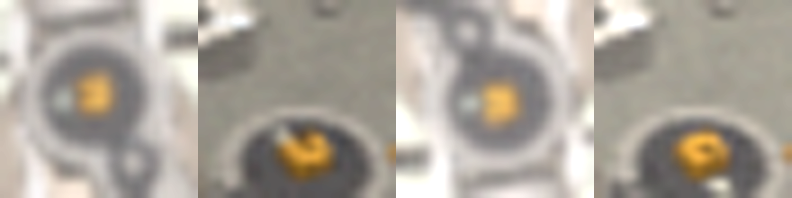

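```bash
cat > fit.py <<'E'
from mk import *
from scipy.optimize import least_squares
a={7:-.217,8:.7717,9:.7717,10:.7843,11:.7843,12:.3559,13:.3869,14:.4254}
t=3*np.pi/8
K=[0,4,6,7,8,9,10,11,12,13,14]
def off(k): return 0 if k<10 else (1 if k<12 else 2)
for n in('top',):
    P=np.array([mark(n,k)[0]*1e3 for k in K])
    print(P.round(1).tolist())
    def f(x):
        V=np.array([0 if k<7 else a[k]-x[0]+off(k)*t for k in K])
        return (P-x[2:4]-x[4]*np.c_[np.cos(x[1]+V),np.sin(x[1]+V)]).ravel()
    s=least_squares(f,[-.38,1.7,0,1,9],loss='soft_l1',f_scale=.3)
    print(s.x.round(3)); print(f(s.x).reshape(-1,2).round(2).tolist())
    # orange centroid
    for k in K:
        im=cv2.imread(f'pics/{n}{k}.png').astype(float);q=proj(n,np.r_[AX,.232]).round().astype(int)
        yy,xx=np.mgrid[q[1]-4:q[1]+5,q[0]-4:q[0]+5];p=im[yy,xx];w=np.clip(p[...,2]-p[...,0]-15,0,None)
        u,v=(w*xx).sum()/w.sum(),(w*yy).sum()/w.sum();print(k,((plane(n,u,v,.235)[:2]-AX)*1e3).round(2))
E
python3 fit.py
```

```text
[[-1.6, 10.6], [-1.8, 10.5], [-1.7, 10.6], [-2.9, 10.0], [-9.4, 3.9], [-9.5, 3.9], [-6.8, -5.6], [-6.9, -5.6], [-0.2, -8.4], [-0.3, -8.4], [0.2, -8.0]]
[-0.36   1.673 -0.705  1.14   9.322]
[[0.05, 0.17], [-0.1, 0.13], [0.0, 0.15], [0.05, -0.16], [0.09, -0.28], [0.01, -0.29], [0.02, 0.24], [-0.06, 0.25], [0.16, -0.23], [-0.22, -0.22], [-0.02, 0.14]]
0 [-0.64  0.86]
4 [-0.6   0.84]
6 [-0.59  0.89]
7 [-0.63  1.01]
8 [-0.44  1.19]
9 [-0.46  1.2 ]
10 [-0.7   1.78]
11 [-0.69  1.78]
12 [-0.66  1.67]
13 [-0.66  1.58]
14 [-0.63  1.59]
```

play_rows --pt "0 0 -0.004 0 0 0" --pt "0 0 -0.009 0 0.03 0" --pt "0 0 -0.009 0 0.03 0" --pt "0 0 -0.007 0 0.03 0" --pt "0 -0.02 -0.007 0 0.03 0" --pt "0 -0.05 -0.007 0 0.03 0" --pt "0 -0.08 -0.007 0 0.03 0" --pt "0 -0.1 -0.007 0 0.03 0" --pt "0 -0.1 -0.007 0 0.03 0"

```text
t: 18.15
tcp_pos: [0.5299, -0.0776, 0.3066]
tool_rot: [0.134, -0.693, 0.695, -0.137]
force: [-0.2, 0.1, 0.2]
finger_gap: 0.294
```

```bash
python3 - <<'E'
from mk import *
st();pic(15,ns=('side','top'))
for n in('top','side'): print(n,mark(n,15))
E
```

```text
t 18.15 [ 0.5299 -0.0776  0.3066] ang 0.386 tilt [ 0.006 -0.003 -1.   ] F [-0.21  0.13  0.19] q [-3.540e-01  3.190e-01  1.564e+00 -1.000e-03  1.252e+00  8.310e-01] gap 25.1
polar r 0.1433 a 0.3982
side crop origin 296 133 scale 4.0
top crop origin 243 132 scale 4.0
top (array([ 0.00014528, -0.00818293]), np.float64(-88.98285584788084), np.float64(45.0))
side (array([ 2.62452318e-06, -9.73022631e-03]), np.float64(-89.98454567316338), np.float64(142.0))
```

View pics/side15c.png

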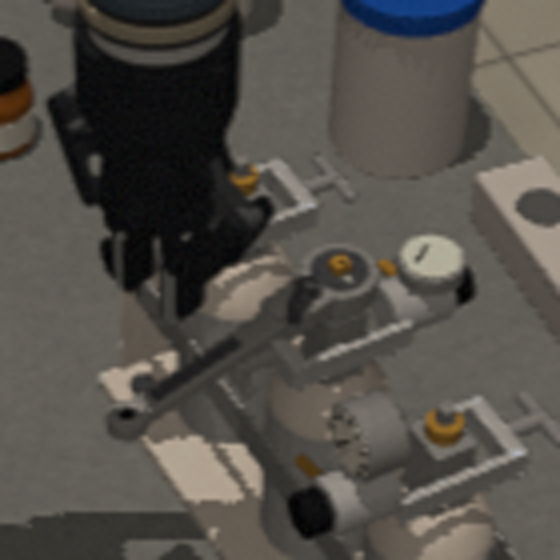

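```bash
python3 - <<'E'
from h import *
p=plane('side',296-.5+125/4,133-.5+420/4,.225)[:2]-AX;a=np.arctan2(-p[1],-p[0]);print(np.hypot(*p),a)
print(delta(a,.045,.0115,.30),delta(a,.045,.0115,.2335))
k=10
im=cv2.imread('pics/side15.png')[180:230,350:410]
im=cv2.resize(im,None,fx=k,fy=k,interpolation=cv2.INTER_CUBIC)
for l,c in((.5,(0,255,0)),(-.5,(0,0,255))):
  for z in(.229,.246):
    q=(proj('side',np.r_[AX,z]+.024*dirs(a)[0]+.024*dirs(a+l)[0])+.5-[350,180])*k; cv2.circle(im,tuple(map(int,q)),4,c,1)
cv2.imwrite('pics/z15.png',im)
E
```

```text
0.15899284544782707 0.3587541596154693
[-0.0998  0.003   0.0104  0.0011  0.0271  0.0017] [-0.0999  0.0695  0.0105  0.0011  0.0271  0.0017]
```

View pics/z15.png

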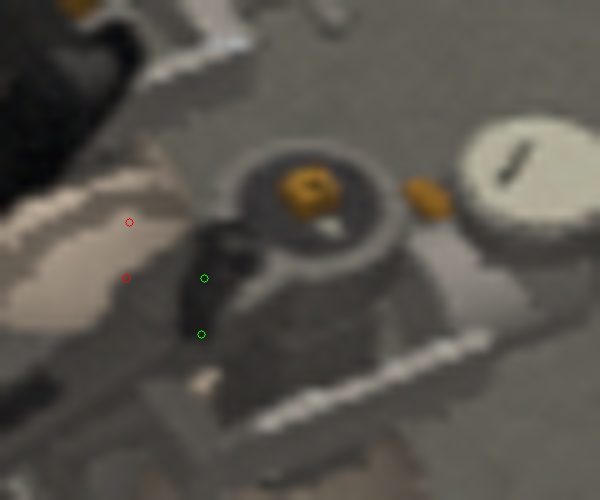

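play_rows --pt "-0.03 0 0.003 0 0.027 0" --pt "-0.06 0 0.006 0 0.027 0" --pt "-0.1 0 0.0105 0 0.027 0" --pt "-0.1 0.005 0.0105 0.001 0.027 0.0017" --pt "-0.1 0.025 0.0105 0.001 0.027 0.0017" --pt "-0.1 0.045 0.0105 0.001 0.027 0.0017" --pt "-0.1 0.045 0.0105 0.001 0.027 0.0017" --gripper 0.034

```text
t: 18.95
tcp_pos: [0.6202, -0.0475, 0.253]
tool_rot: [-0.13, 0.698, -0.694, 0.122]
force: [-0.7, 0.3, -0.0]
finger_gap: 0.395
```

```bash
python3 - <<'E'
from mk import *
st();pic(16); print(delta(.36,.045,.0115,.2335))
E
```

```text
t 18.95 [ 0.6202 -0.0475  0.253 ] ang 0.359 tilt [-0.011  0.003 -1.   ] F [-0.7   0.25 -0.03] q [-0.256  0.506  1.407  0.     1.241  0.956] gap 33.7
polar r 0.049 a 0.5484
side crop origin 296 133 scale 4.0
[-0.0021  0.0215  0.0017  0.0051 -0.0013  0.0064]
```

View pics/side16c.png

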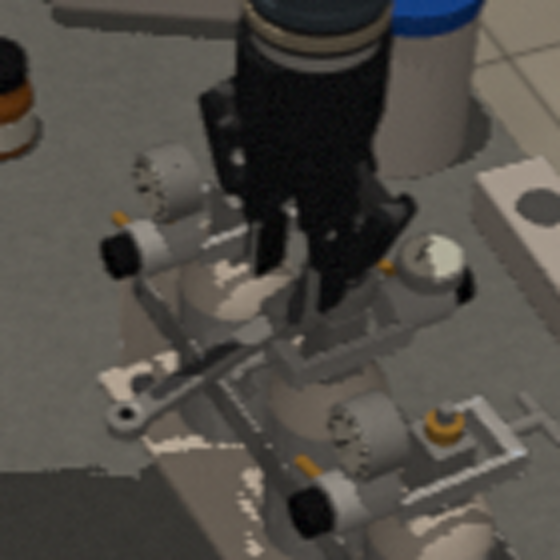

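play_rows --pt "0 0 0.0045 0.005 0 0.006" --pt "-0.002 0.01 0.0045 0.005 0 0.006" --pt "-0.002 0.02 0.0045 0.005 0 0.006" --pt "-0.002 0.02 0.0045 0.005 0 0.006"

```text
t: 19.4
tcp_pos: [0.6261, -0.0512, 0.2363]
tool_rot: [0.125, -0.695, 0.696, -0.127]
force: [0.0, 0.1, -0.3]
finger_gap: 0.396
```

```bash
python3 - <<'E'
from mk import *
st();pic(17); print(delta(.36,.045,-.0205,.2335))
E
```

```text
t 19.4 [ 0.6261 -0.0512  0.2363] ang 0.359 tilt [ 0.003 -0.001 -1.   ] F [ 0.02  0.11 -0.29] q [-0.259  0.525  1.421  0.     1.192  0.953] gap 33.8
polar r 0.0463 a 0.6824
side crop origin 296 133 scale 4.0
[ 0.0015  0.0034 -0.0354 -0.0023 -0.0012 -0.0037]
```

View pics/side17c.png

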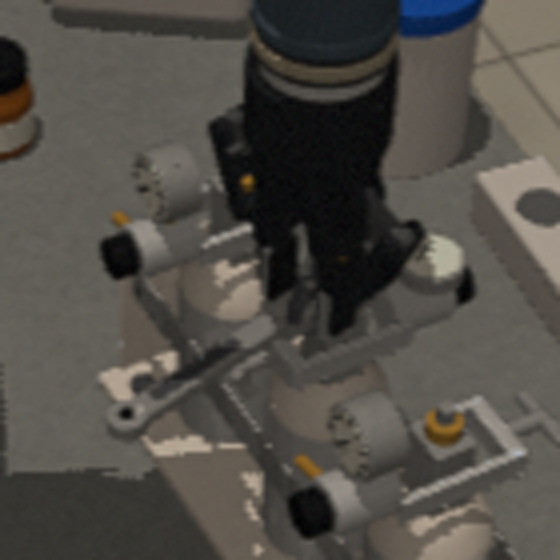

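play_rows --pt "0.001 0.0025 -0.005 0 0 0" --pt "0.001 0.0025 -0.01 0 0 0" --pt "0.001 0.0025 -0.014 0 0 0" --pt "0.001 0.0025 -0.018 0 0 0" --pt "0.001 0.0025 -0.022 0 0 0" --pt "0.001 0.0025 -0.026 0 0 0" --pt "0.001 0.0025 -0.03 0 0 0" --pt "0.001 0.0025 -0.033 0 0 0" --pt "0.001 0.0025 -0.034 0 0 0"

```text
t: 20.35
tcp_pos: [0.6141, -0.0201, 0.2354]
tool_rot: [0.124, -0.695, 0.697, -0.128]
force: [-1.9, -4.5, 0.5]
finger_gap: 0.395
```

```bash
python3 - <<'E'
from mk import *
st();pic(18); print(delta(.36,.045,-.0205,.2335))
E
```

```text
t 20.35 [ 0.6141 -0.0201  0.2354] ang 0.359 tilt [ 0.006 -0.002 -1.   ] F [-1.89 -4.53  0.55] q [-2.140e-01  5.060e-01  1.461e+00 -1.000e-03  1.168e+00  9.980e-01] gap 33.7
polar r 0.048 a -0.0404
side crop origin 296 133 scale 4.0
[ 0.0009  0.0019 -0.0017 -0.004  -0.001  -0.0049]
```

View pics/side18c.png

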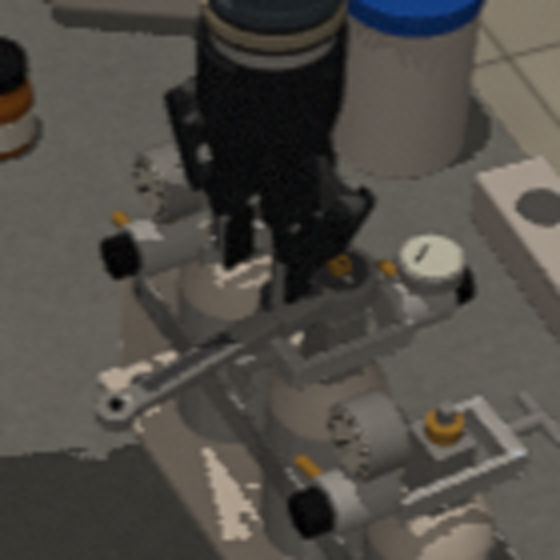

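Flipped, it seems; the handle end went from (125,418) to (115,405). Back off, lift and check.

play_rows --pt "0 0 0.01 0 0 0" --pt "0 0 0.013 0 0 0" --pt "0 -0.03 0.013 0 0 0" --pt "0 -0.07 0.013 0 0 0" --pt "0.04 -0.1 0.013 0 0 0" --pt "0.09 -0.12 0.013 0 0 0" --pt "0.13 -0.12 0.013 0 0 0" --pt "0.13 -0.12 0.013 0 0 0"

```text
t: 21.2
tcp_pos: [0.4923, -0.0777, 0.3554]
tool_rot: [0.124, -0.696, 0.696, -0.127]
force: [0.3, 0.0, -0.3]
finger_gap: 0.396
```

```bash
python3 - <<'E'
from mk import *
st();pic(19,ns=('side','top'))
for n in('top','side'): print(n,mark(n,19))
im=cv2.imread('pics/side19.png')[180:230,350:410]
cv2.imwrite('pics/z19.png',cv2.resize(im,None,fx=10,fy=10,interpolation=cv2.INTER_CUBIC))
L=[]
for k in (0,15,19):
    im=cv2.imread(f'pics/top{k}.png')[178:200,296:318]
    L.append(cv2.resize(im,None,fx=12,fy=12,interpolation=cv2.INTER_CUBIC))
cv2.imwrite('pics/cmp19.png',cv2.convertScaleAbs(np.hstack(L),alpha=1.6))
E
```

```text
t 21.2 [ 0.4923 -0.0777  0.3554] ang 0.356 tilt [ 0.005 -0.    -1.   ] F [ 0.26  0.01 -0.26] q [-3.820e-01  2.170e-01  1.572e+00  1.000e-03  1.348e+00  8.320e-01] gap 33.8
polar r 0.1786 a 0.317
side crop origin 296 133 scale 4.0
top crop origin 243 132 scale 4.0
top (array([ 0.00033341, -0.00807214]), np.float64(-87.63482539459856), np.float64(38.0))
side (array([ 2.91731616e-05, -9.73757870e-03]), np.float64(-89.82834603106264), np.float64(135.0))
```

View pics/z19.png

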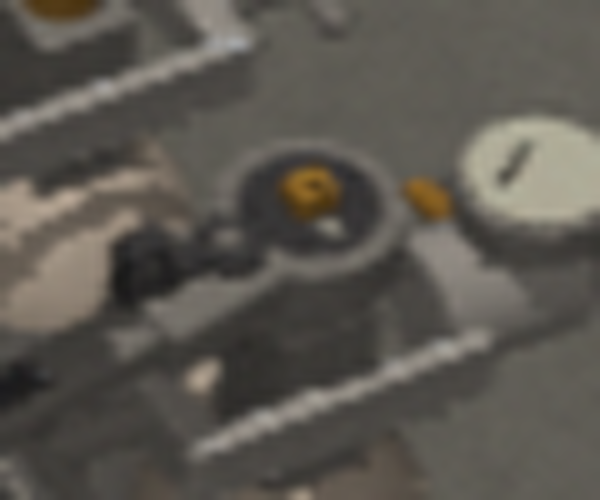

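View pics/cmp19.png

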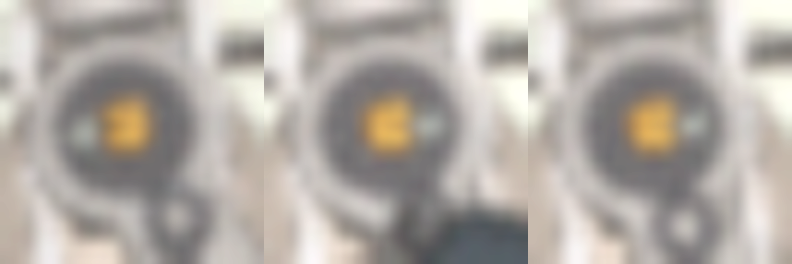

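View pics/side19.png

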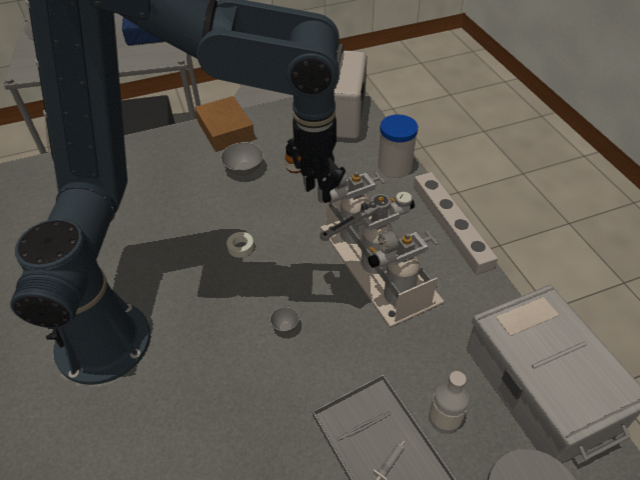

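```bash
python3 - <<'E'
from h import *
im=cv2.imread('pics/side19.png')
o=cv2.resize(im[180:250,310:410],None,fx=7,fy=7,interpolation=cv2.INTER_CUBIC)
A=np.array([.6615,-.0207])
a=.315
for l,c in((.5,(0,255,0)),(0,(255,0,0)),(-.3,(0,255,255)),(-.5,(0,0,255))):
  for z in(.229,.246):
    q=(proj('side',np.r_[A,z]+.024*dirs(a)[0]+.024*dirs(a+l)[0])+.5-[310,180])*7; cv2.circle(o,tuple(map(int,q)),3,c,1)
q=(proj('side',np.r_[A,.225]+.157*dirs(a)[0])+.5-[310,180])*7; cv2.circle(o,tuple(map(int,q)),4,(255,255,255),1)
cv2.imwrite('pics/z19b.png',o)
E
```

```text
(no output)
```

View pics/z19b.png

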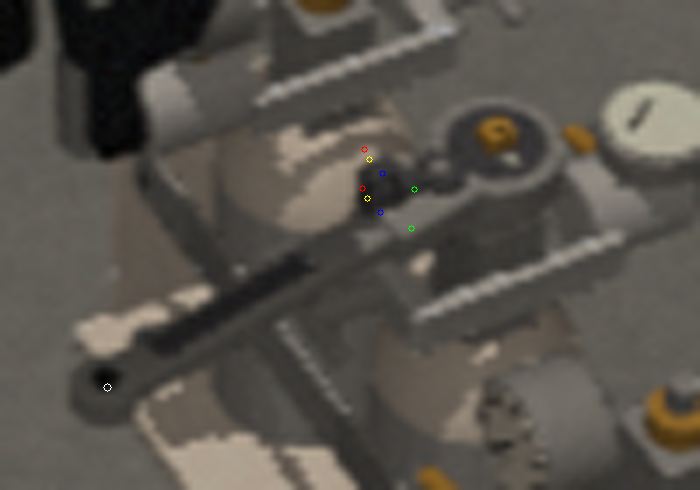

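```bash
python3 - <<'E'
from h import *
A=np.array([.6615,-.0207]); L=[]
for k,a in((0,.503),(19,.315),(15,.36)):
  im=cv2.imread(f'pics/side{k}.png')
  o=cv2.resize(im[185:220,350:400],None,fx=10,fy=10,interpolation=cv2.INTER_CUBIC)
  o=cv2.convertScaleAbs(o,alpha=1.8)
  for l,c in((.5,(0,255,0)),(0,(255,0,0)),(-.3,(0,255,255)),(-.5,(0,0,255))):
   for z in(.229,.246):
    q=(proj('side',np.r_[A,z]+.024*dirs(a)[0]+.024*dirs(a+l)[0])+.5-[350,185])*10; cv2.circle(o,tuple(map(int,q)),3,c,1)
  L.append(o)
cv2.imwrite('pics/z19d.png',cv2.resize(np.vstack([np.hstack(L[:2]),np.hstack([L[2],L[2]*0])]),None,fx=.8,fy=.8))
E
```

```text
(no output)
```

View pics/z19d.png

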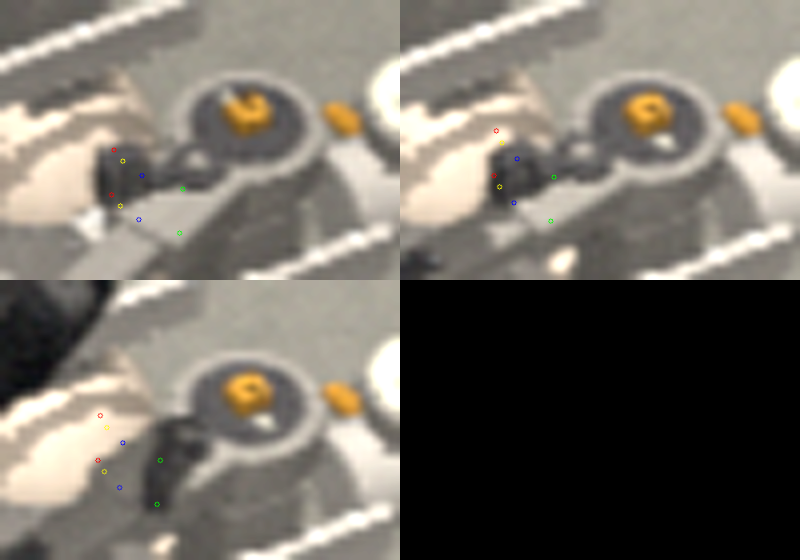

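```bash
python3 - <<'E'
from h import *
import h; h.AX=np.array([.6615,-.0207])
print(delta(.315,.045,-.005,.30),delta(.315,.045,-.005,.2335))
E
```

```text
[-0.1293  0.0563 -0.0028 -0.0036  0.0422 -0.0079] [-0.1288  0.1228 -0.0031 -0.0036  0.0422 -0.0079]
```

play_rows --pt "-0.04 0 -0.001 0 0.042 0" --pt "-0.08 0 -0.002 0 0.042 0" --pt "-0.129 0.01 -0.003 0 0.042 -0.005" --pt "-0.129 0.03 -0.003 0 0.042 -0.005" --pt "-0.129 0.06 -0.003 -0.003 0.042 -0.007" --pt "-0.129 0.09 -0.003 -0.003 0.042 -0.007" --pt "-0.129 0.1 -0.003 -0.003 0.042 -0.007" --pt "-0.129 0.1 -0.003 -0.003 0.042 -0.007"

```text
t: 22.1
tcp_pos: [0.6167, -0.0289, 0.2531]
tool_rot: [-0.113, 0.699, -0.698, 0.11]
force: [-0.3, -0.6, 0.1]
finger_gap: 0.392
```

```bash
python3 - <<'E'
from h import *
import h; h.AX=np.array([.6615,-.0207])
st();pic(20);print(delta(.315,.045,-.005,.2335))
E
```

```text
t 22.1 [ 0.6167 -0.0289  0.2531] ang 0.317 tilt [-0.005  0.001 -1.   ] F [-0.3  -0.58  0.08] q [-2.270e-01  4.960e-01  1.424e+00 -1.000e-03  1.226e+00  1.026e+00] gap 33.5
polar r 0.0455 a 0.1814
side crop origin 296 133 scale 4.0
[0.0006 0.0215 0.0004 0.0002 0.0022 0.0016]
```

View pics/side20c.png

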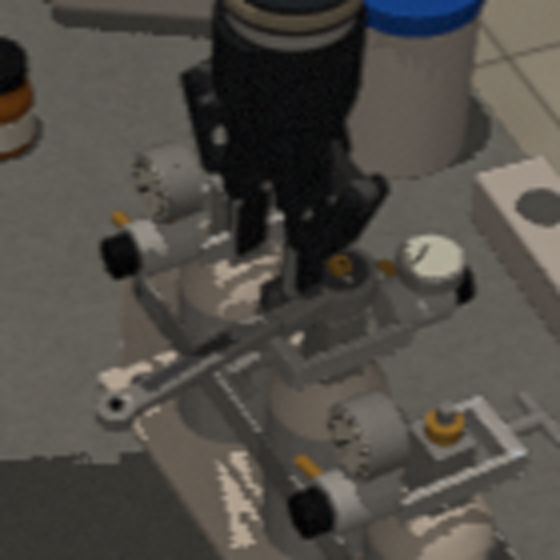

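play_rows --pt "0 0.01 0 0 0 0" --pt "0 0.02 0 0 0 0" --pt "0 0.02 -0.004 0 0 0" --pt "0 0.02 -0.008 0 0 0" --pt "0 0.02 -0.012 0 0 0" --pt "0 0.02 -0.015 0 0 0" --pt "0 0.02 -0.018 0 0 0"

```text
t: 22.85
tcp_pos: [0.6118, -0.0131, 0.2358]
tool_rot: [0.111, -0.697, 0.699, -0.112]
force: [1.7, -2.9, -1.1]
finger_gap: 0.398
```

play_rows --pt "0 0 -0.002 0 0 0" --pt "0 0 -0.004 0 0 0" --pt "0 0 -0.004 0 0 0"

```text
t: 23.15
tcp_pos: [0.6114, -0.0098, 0.2358]
tool_rot: [0.111, -0.697, 0.7, -0.112]
force: [3.2, -5.4, -2.3]
finger_gap: 0.397
```

```bash
python3 - <<'E'
from h import *
import h; h.AX=np.array([.6615,-.0207])
st();pic(21);print(delta(.315,.045,0,.2335))
E
```

```text
t 23.15 [ 0.6114 -0.0098  0.2358] ang 0.317 tilt [ 0.002 -0.003 -1.   ] F [ 3.18 -5.38 -2.28] q [-0.197  0.503  1.465 -0.003  1.17   1.058] gap 33.9
polar r 0.0513 a -0.2146
side crop origin 296 133 scale 4.0
[ 0.0008  0.0024  0.0259 -0.0037  0.0018 -0.0013]
```

View pics/side21c.png

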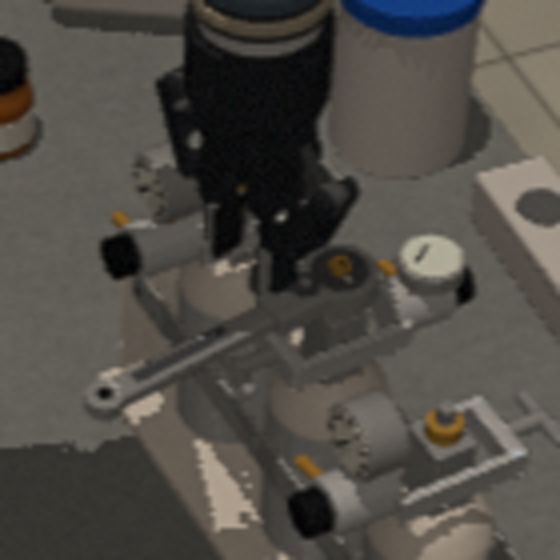

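play_rows --pt "0 0 0.01 0 0 0" --pt "0 0 0.013 0 0 0" --pt "0 -0.03 0.013 0 0 0" --pt "0 -0.07 0.013 0 0 0" --pt "0.04 -0.1 0.013 0 0 0" --pt "0.09 -0.12 0.013 0 0 0" --pt "0.13 -0.12 0.013 0 0 0" --pt "0.13 -0.12 0.013 0 0 0"

```text
t: 24.0
tcp_pos: [0.4853, -0.061, 0.3562]
tool_rot: [-0.112, 0.699, -0.698, 0.109]
force: [0.3, -0.3, -0.6]
finger_gap: 0.399
```

```bash
cat > ov.py <<'E'
from mk import *
def ov(k,a):
  A=np.array([.6615,-.0207]); im=cv2.imread(f'pics/side{k}.png')
  o=cv2.convertScaleAbs(cv2.resize(im[180:250,310:410],None,fx=7,fy=7,interpolation=cv2.INTER_CUBIC),alpha=1.6)
  def c(p,col):
    q=(proj('side',p)+.5-[310,180])*7; cv2.circle(o,tuple(map(int,q)),3,col,1)
  for l,col in((.5,(0,255,0)),(0,(255,0,0)),(-.3,(0,255,255)),(-.5,(0,0,255))):
   for z in(.229,.246): c(np.r_[A,z]+.024*dirs(a)[0]+.024*dirs(a+l)[0],col)
  c(np.r_[A,.225]+.157*dirs(a)[0],(255,255,255)); cv2.imwrite(f'pics/ov{k}.png',o)
E
python3 - <<'E'
from ov import *
st();pic(22,ns=('side','top'))
for n in('top','side'): print(n,mark(n,22))
ov(22,.25);ov(0,.503)
E
```

```text
t 24.0 [ 0.4853 -0.061   0.3562] ang 0.315 tilt [-0.005  0.001 -1.   ] F [ 0.32 -0.34 -0.57] q [-3.530e-01  2.060e-01  1.585e+00 -1.000e-03  1.355e+00  9.030e-01] gap 34.0
polar r 0.181 a 0.2171
side crop origin 296 133 scale 4.0
top crop origin 243 132 scale 4.0
top (array([ 0.00036842, -0.00804985]), np.float64(-87.37958356173243), np.float64(41.0))
side (array([-4.08941163e-05, -9.73468861e-03]), np.float64(-90.24069044037496), np.float64(135.0))
```

View pics/ov22.png

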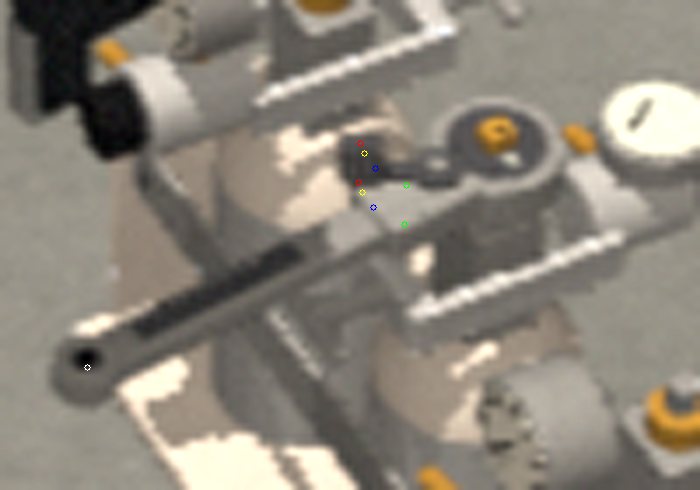

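View pics/ov0.png

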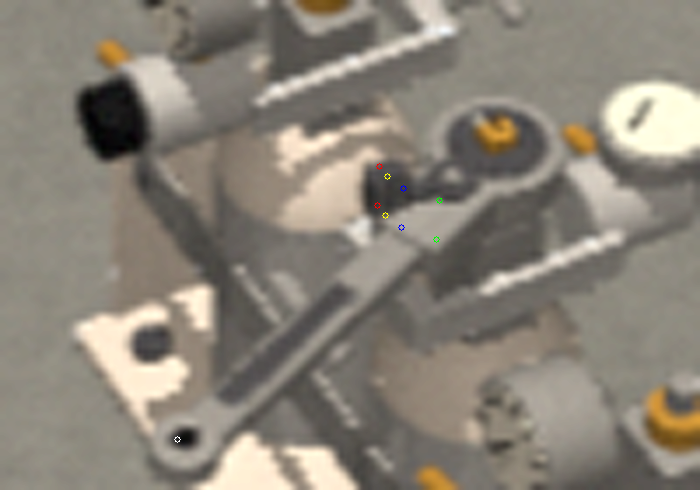

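View pics/top22c.png

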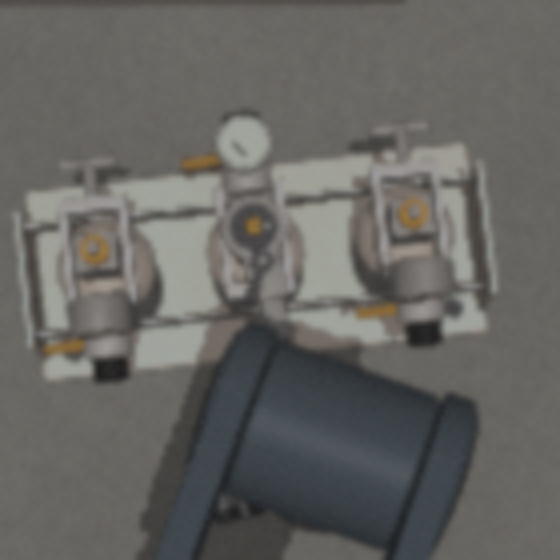

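```bash
python3 -c "
from station import *
print(sign_off())"
```

```text
the job is handed in; nothing more can be done
None
```

The valve is half a turn open and the direction lever is back on closing; I handed the job in at about 24 s of the 72 s allowed.

- **What I did:** I flipped the lever to opening and drove the handle in three strokes. I then eased the handle back, flipped the lever to closing and lifted clear.
- **Lever:** The first push to closing left it short, at roughly -0.25 rad, so I pushed again. The last picture shows it at the closing stop, about -0.5 rad.
- **Valve:** The white mark in the top camera gives 3.15 rad. Counting ratchet teeth and handle angles gives 3.14 to 3.16 rad. The mark did not shift while the lever was set back.
- **Disagreement:** The side camera's mark angle read lower than the top camera's during the work (2.68 against 3.00 rad at one check). Its circle fit was off-centre, so I did not use it.
- **Handle:** It rests about 0.15 rad from the rack's front direction. The lever pushes moved it slightly, but the valve did not follow.
- **Rest of the bench:** The full side view after the first push to closing showed nothing else moved. I did not check the rest of the bench again after the second push. Sensed forces stayed under about 7 N, and the gripper was clear of everything when I handed in.

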